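# Clamp a board carrier in the soldering pallet

## Task

Set the circuit-board carrier (the black plate with the arched aluminium handle) down flat in the nest between the steel guide pins of the black soldering pallet, without dropping it, and let go of it. Then turn the orange torque knob clockwise, seen from above, so that its steel clamp finger swings over the carrier, until it clicks past its detent and stays there by itself; stop at that click and do not force it further. Leave the amber jar and the blue cup where they are.

Things in the scene. Friction and masses are not known exactly. Their poses are not given: they have to be found in the camera images.
- carrier: board carrier, loose, 0.3 to 0.65 kg: black plate 100 (x) x 130 (y) x 12 mm thick with a green circuit board, whose parts near the middle reach 27 mm above the underside, and an aluminium arch handle over it. Origin: centre of its underside; z up. Starts flat on the table.
- handle (a point): centre of the carrier's handle: a flat-sided aluminium bar along the carrier's y, 16 mm wide (x), 14 mm tall, 106 mm long, on two posts with 86 mm clear between them; 72 mm above the carrier's underside. Axes as the carrier's.
- fixture: fixed black soldering pallet, 20 mm thick, from -72 to +142 mm in its x and +-95 mm in its y from its origin, which lies on the table under the nest's centre. The knob's axis is 90 mm from the origin along +x; 51 to 73 mm from that axis, on its +y side, stands an aluminium block 24 mm wide and 55 mm high (over the table), from which the red sprung detent pin points at the knob.
- nest (a point): centre of the nest, on the pallet's top (20 mm above the table), where the middle of the carrier's underside must rest; carrier x along nest x, either way round. Six steel guide pins, 14 mm thick, straight to 8 mm high and tapering to 13 mm, stand round it and leave 2 mm free on each side of the carrier.
- knob_grip (a point): on the knob's upright axis, 79 mm above the table, a good TCP height for a grip from above. The grip is an orange upright bar, 64 mm long (this point's x), 16 mm thick (y), from 24 mm below to 12 mm above this point, on a black disc of 60 mm diameter with two steel cam lobes on its rim. The point turns with the knob.
- finger_tip (a point): tip of the knob's steel clamp finger, 18 mm wide, under the disc, 67 mm from the axis along the knob's -x (the bar's white-striped end). It turns with the knob, passes 3 mm above a seated carrier and would strike one not fully down. It starts clear of the nest and, locked, points at the nest's centre within about 15 degrees.
- knob (a joint): knob angle, rad, clockwise from above; starts at 0.25 to 0.75. Turns easily (0.05 N m) until a lobe meets the sprung pin; takes up to 0.45 N m towards the crest (springs back if let go), then pulls ahead and snaps about 0.35 rad on, to rest locked between the lobes: unmarked, this lies 1.6 to 2.2 rad from the start (needs a regrasp). 0.2 rad beyond it is over-tightened.
- bottle: bystander: amber glass jar with black lid, 46 mm thick, 100 mm tall, upright. Origin: centre of its underside.
- tub: bystander: blue plastic cup, 72 mm across, 50 mm tall. Origin: centre of its underside.
Things that resemble listed ones, but are neither listed nor needed, are in the scene too. What is shaped like the carrier but yellow is not meant.

How it is judged:
By the outcome, as a careful person would: the job done as asked, in the order asked, and still so for the second after the job is handed in, with the robot touching nothing.
It also fails if it takes over 72 s, if anything falls off the work surface, if the arm or the gripper's body presses on something with over 40 N, if the wrist force passes 120 N, or if a joint passes its speed limit or range.

## Robot

A 6-joint arm with a two-finger parallel gripper is mounted at the origin on the work surface. World frame = base frame: x ahead of the robot, y to its left, z up, the work surface at z = 0. Lengths are in m, angles in rad, forces in N, time in s.
With the tool pointing down it reaches from about 0.35 to 0.975 m from the base axis. Payload 4.9 kg.
Tool frame: the origin (TCP) lies between the finger pads, 19 mm behind the fingertips; this is the grasp point; z points along the fingers, x is the direction in which the jaws open and shut, and the axes are right-handed (so a half turn about z gives the same grasp; the last joint's range is limited). The gripper opens to 85 mm and grips with 20 to 120 N. Pads are 22 mm wide; open, the fingers measure 114 mm over their backs; the gripper's body (76 mm by 85 mm) begins 54 mm behind the grasp point. The pads swing forward as they close: fully open they stand 13 mm farther back than shut.
Start: joints at [1.228, 0.053, 1.613, -0, 1.476, -0.119], TCP at [0.139, 0.609, 0.25] pointing down, gripper open.
Joint ranges: [-3.01, 3.01], [-1.01, 2.22], [0.06, 2.58], [-1.02, 4.17], [0.09, 2.62], [-3.14, 3.14]. Speed limits (rad/s): [2.57, 2.57, 3.14, 3.14, 3.14, 3.14].

## Interface

Orientations are given as a unit quaternion [w, x, y, z].
In Python, from plant import state, grab_frame, ticket gives the robot as it stands.
- The arm moves only by the tool carry_out, never from a script. Its argument "moves" is a list that holds one entry, the list of rows, each a list of 7 numbers: the turn, a rotation vector about the tool's x, y, z each as a share of 5 degrees, from -1 to 1, then the shift along the tool's x, y, z each as a share of 0.04 m, from -1 to 1, then the gripper command: -1 is shut, 1 is fully open, values between are in proportion. A call has 1 to 8 rows; each row shifts and turns the commanded pose from where the row before left it, along the tool's axes as they then stand; what a row does not reach is not made up. A row lasts 1/12 s, in which the tool goes at most 41.7 mm and 7.16 degrees, less where a joint would pass 70% of its speed; a pose out of reach is approached as far as the arm can. A call with a number of a shift or a turn outside -1 to 1 is refused whole. A call with a gripper value outside its range is refused whole. The fingers move at their own pace and stop on an object; the grip force is fixed at half the most. Time passes only in rows, so rows that do not move let the fingers close. It gives the time, the measured TCP pose, the force and the opening at its end, in the units of the state.
- state(): the state, without advancing time (a new reading comes with each control period).
- grab_frame(name): name is "side" or "top" or "wrist"; returns a dict with "frame" (480x640x3 uint8, red, green, blue), "z_map" (480x640 float32, m along the optical axis (not along the pixel's ray), 0 where there is no reading), "K" (3x3 intrinsics, pixels), "world_from_camera" (4x4, takes a point from camera to world coordinates); the wrist camera has in their place "hand_eye" (4x4, takes a point from camera to tool coordinates, whose origin is the TCP and whose axes are the tool frame's). Camera axes: x right, y down, z forward; pixel columns grow to the right and rows downward; lengths in m; the calibration is good to about 2 mm. A picture is of the moment at which its call begins: read the wrist's pose just before it.
- ticket.job_done(): hands the job in, once; it reports no verdict.
The state is a dict: "time": time; "joint_pos": joint angles; "joint_vel": joint speeds; "joint_efforts": joint torques, N m; "tool_pos": TCP position; "tool_rot": TCP orientation; "contact_force": force on the tool from outside, world axes, zero at the start; "ft_torque": the same for the moment, N m; "gripper_width": opening from 0.0 (shut) to 1.0 (fully open).
Only numpy, scipy, OpenCV 4.12 (cv2) and the standard library are available. Lean on these libraries where they do the work, as an engineer would, in place of code of your own. Each camera call takes 0.05 s, during which the arm holds its last target.

## Working session

There is one attempt and no reset: what is moved stays moved. The work goes in short steps, Python scripts to look and compute and a tool call to move; the robot and the scene stay as the last step left them, time stands still between calls to the robot, and variables do not carry over. Pictures are saved under pics/ and viewed, and the job is handed in when it is done.

Besides the shell and the picture viewer there is one more tool, called after "Call:" as name(argument=value, ...) on one line, values as JSON. carry_out: Moves the arm, as the interface text tells. Shift numbers are shares of 0.04 m and turn numbers shares of 5 degrees, none past 1 either way. Its arguments: {"type":"object","properties":{"moves":{"type":"array"}},"required":["moves"]}

```bash
ls; mkdir -p pics; python3 - <<'E'
from plant import state, grab_frame
import cv2,numpy as np
print(state())
for n in ["top","side"]:
    f=grab_frame(n); cv2.imwrite(f"pics/{n}0.png",f["frame"][:,:,::-1]); np.savez(f"{n}0.npz",**f); print(n,f["K"],f["world_from_camera"])
E
```

```text
pics
{'time': 0.0, 'joint_pos': array([ 1.22803160e+00,  5.33724768e-02,  1.61431085e+00, -7.78473733e-06,
        1.47596441e+00, -1.19032332e-01]), 'joint_vel': array([ 0.00016334,  0.00101038, -0.00105691,  0.0008194 , -0.00143813,
       -0.00024316]), 'joint_efforts': array([-3.46499975e-03, -3.93684018e+01, -3.70174885e+01, -2.84876332e-04,
        7.03864556e-03,  6.61520076e-06]), 'tool_pos': array([0.13849315, 0.60886509, 0.24874321]), 'tool_rot': array([ 5.44314263e-04,  7.81622834e-01,  6.23750503e-01, -8.71540790e-04]), 'contact_force': array([-0.47185885, -0.4683809 ,  0.85817116]), 'ft_torque': array([ 0.04099288, -0.00400646, -0.02840393]), 'gripper_width': 1.0006948995918485}
top [[499.80815656   0.         330.3093035 ]
 [  0.         499.80815656 243.53761369]
 [  0.           0.           1.        ]] [[ 0.02263847 -0.98627176  0.16357111  0.32851203]
 [-0.99959726 -0.0251306  -0.01318238 -0.01736456]
 [ 0.01711205 -0.1632068  -0.98644347  1.07347048]
 [ 0.          0.          0.          1.        ]]
side [[441.93827443   0.         319.85382118]
 [  0.         441.93827443 241.34058784]
 [  0.           0.           1.        ]] [[ 0.78656941 -0.45161318  0.42113431  0.12730162]
 [-0.61721242 -0.55411235  0.55857706 -0.5433154 ]
 [-0.01890504 -0.69928895 -0.71458908  0.75069985]
 [ 0.          0.          0.          1.        ]]
```

View pics/top0.png

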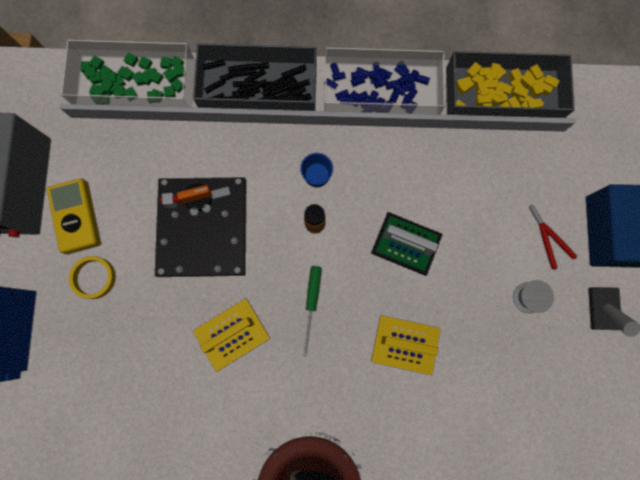

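View pics/side0.png

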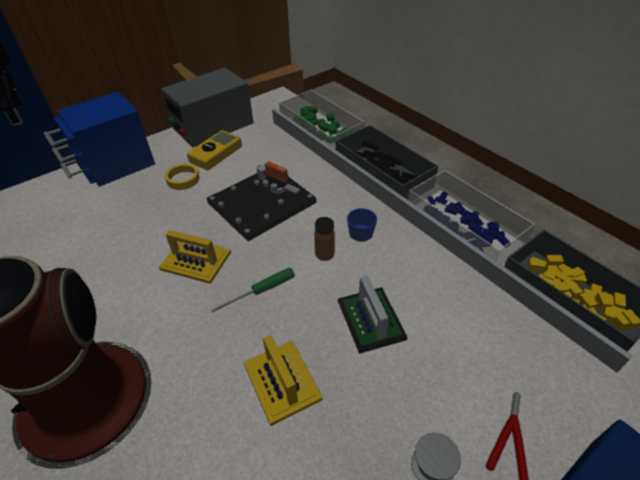

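```bash
cat > h.py <<'E'
import numpy as np, cv2
def cloud(f,T=None):
    z=f["z_map"].astype(float); K=f["K"]; v,u=np.mgrid[0:480,0:640]
    P=np.stack([(u-K[0,2])/K[0,0]*z,(v-K[1,2])/K[1,1]*z,z],-1)
    T=f["world_from_camera"] if T is None else T
    W=P@T[:3,:3].T+T[:3,3]; W[z==0]=np.nan
    return W
def rect(p):
    (c,s,a)=cv2.minAreaRect((p*1000).astype(np.float32)); return np.round(c,1),np.round(s,1),round(a,2)
E
python3 - <<'E'
from h import *
f=dict(np.load("top0.npz")); W=cloud(f)
def box(u0,u1,v0,v1,z0,z1,n):
    S=W[v0:v1,u0:u1].reshape(-1,3); m=(S[:,2]>z0)&(S[:,2]<z1); p=S[m]; print(n,m.sum(),rect(p[:,:2]),p.mean(0).round(4)); 
print("table z",np.nanmedian(W[300:400,270:300,2]))
box(140,260,165,290,.013,.027,"pallet")
box(360,455,200,285,.006,.03,"carrier")
box(360,455,200,285,.065,.09,"handle")
box(140,260,165,290,.078,.1,"bar")
box(140,190,165,290,.045,.06,"block")
box(140,260,165,290,.03,.07,"mid")
box(295,335,200,240,.08,.12,"bottle")
box(295,335,145,190,.03,.07,"tub")
im=f["frame"]
a=cv2.resize(im[165:290,140:260],None,fx=5,fy=5,interpolation=cv2.INTER_CUBIC)[:600]
cv2.imwrite("pics/fix.png",cv2.convertScaleAbs(a[:,:,::-1],alpha=1.8))
a=cv2.resize(im[200:285,360:455],None,fx=6,fy=6,interpolation=cv2.INTER_CUBIC)
cv2.imwrite("pics/car.png",cv2.convertScaleAbs(a[:,:,::-1],alpha=1.8))
E
```

```text
table z -0.0008432179753878888
pallet 7392 (array([535.9, 247.8]), array([216. , 191.1]), 2.41) [0.5243 0.2446 0.0192]
carrier 2230 (array([ 508.8, -194.6]), array([176.4, 164.5]), 80.65) [ 0.5067 -0.1938  0.0133]
handle 461 (array([ 510.5, -196.9]), array([105.6,  16.7]), 69.0) [ 0.5095 -0.1962  0.077 ]
bar 290 (array([590.6, 250.2]), array([17.6, 63.7]), 16.35) [0.5893 0.249  0.0886]
block 217 (array([587.2, 296.6]), array([47.8, 61.9]), 2.84) [0.5841 0.3024 0.0532]
mid 903 (array([527.5, 246.7]), array([185.1, 154.9]), 3.22) [0.5776 0.2531 0.0497]
bottle 351 (array([549.8,   3.6]), array([41.1, 40. ]), 1.61) [0.5488 0.0029 0.0984]
tub 349 (array([661.1,   1.8]), array([69.3, 70.6]), 49.18) [0.667  0.0025 0.044 ]
```

View pics/fix.png

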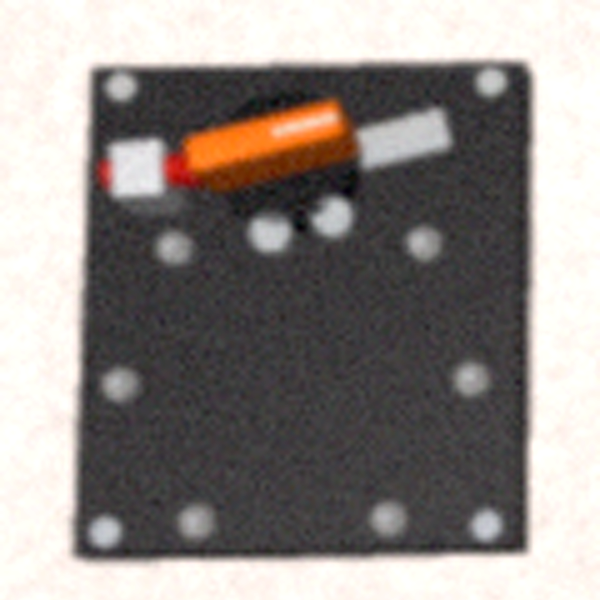

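View pics/car.png

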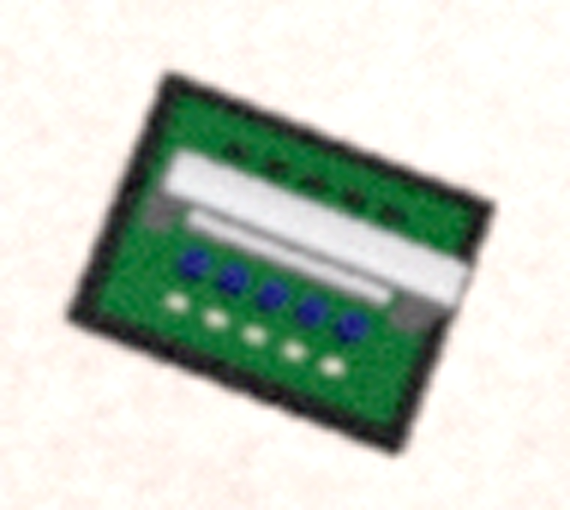

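```bash
cat >> h.py <<'E'
from scipy.spatial.transform import Rotation as R
def Tt(s):
    T=np.eye(4); q=s["tool_rot"]; T[:3,:3]=R.from_quat([q[1],q[2],q[3],q[0]]).as_matrix(); T[:3,3]=s["tool_pos"]; return T
def yaw(s):
    T=Tt(s); return np.degrees(np.arctan2(T[1,0],T[0,0]))
def wrist(name):
    from plant import state,grab_frame
    s=state(); f=grab_frame("wrist"); f["T"]=Tt(s)@f["hand_eye"]
    cv2.imwrite(f"pics/{name}.png",f["frame"][:,:,::-1]); np.savez(f"{name}.npz",**f); return s,f
def plan(target,yw,n=None,start=None):
    """straight move, tool vertical; prints rows (turn applied after shift)"""
    from plant import state
    s=state(); T=Tt(s); p=T[:3,3].copy(); y0=yaw(s)
    dy=(yw-y0+180)%360-180
    d=np.array(target)-p
    n=n or int(max(np.ceil(np.linalg.norm(d)/.04/1.0),np.ceil(abs(dy)/5),1))
    rv=T[:3,:3].T@np.cross(T[:3,2],[0,0,-1])  # tilt error (tool frame)
    print("pose",p.round(4),"yaw",y0.round(2),"tilt deg tool",np.degrees(rv).round(2),"d",d.round(4),"dyaw",dy.round(2),"n",n)
    for i in range(n):
        a=np.radians(y0+dy*i/n); v=d/n
        x=v[0]*np.cos(a)+v[1]*np.sin(a); y=v[0]*np.sin(a)-v[1]*np.cos(a)
        print([0,0,round(-dy/n/5,3),round(x/.04,3),round(y/.04,3),round(-v[2]/.04,3)])
E
python3 - <<'E'
from h import *
s,f=wrist("w0"); print(f["hand_eye"].round(4),f["K"])
plan([.48,.245,.30],2.4)
E
```

```text
[[ 1.000e+00  9.000e-04  6.000e-04 -1.300e-03]
 [-1.000e-03  9.449e-01  3.273e-01 -8.350e-02]
 [-3.000e-04 -3.273e-01  9.449e-01 -1.243e-01]
 [ 0.000e+00  0.000e+00  0.000e+00  1.000e+00]] [[341.56515797   0.         322.81968418]
 [  0.         341.56515797 232.59985718]
 [  0.           0.           1.        ]]
pose [0.1386 0.609  0.2491] yaw 77.18 tilt deg tool [-0.01  0.09 -0.  ] d [ 0.3414 -0.364   0.0509] dyaw -74.78 n 15
[0, 0, np.float64(0.997), np.float64(-0.465), np.float64(0.69), np.float64(-0.085)]
[0, 0, np.float64(0.997), np.float64(-0.404), np.float64(0.727), np.float64(-0.085)]
[0, 0, np.float64(0.997), np.float64(-0.339), np.float64(0.76), np.float64(-0.085)]
[0, 0, np.float64(0.997), np.float64(-0.272), np.float64(0.786), np.float64(-0.085)]
[0, 0, np.float64(0.997), np.float64(-0.202), np.float64(0.807), np.float64(-0.085)]
[0, 0, np.float64(0.997), np.float64(-0.131), np.float64(0.821), np.float64(-0.085)]
[0, 0, np.float64(0.997), np.float64(-0.059), np.float64(0.83), np.float64(-0.085)]
[0, 0, np.float64(0.997), np.float64(0.013), np.float64(0.832), np.float64(-0.085)]
[0, 0, np.float64(0.997), np.float64(0.085), np.float64(0.827), np.float64(-0.085)]
[0, 0, np.float64(0.997), np.float64(0.157), np.float64(0.817), np.float64(-0.085)]
[0, 0, np.float64(0.997), np.float64(0.227), np.float64(0.8), np.float64(-0.085)]
[0, 0, np.float64(0.997), np.float64(0.296), np.float64(0.777), np.float64(-0.085)]
[0, 0, np.float64(0.997), np.float64(0.362), np.float64(0.749), np.float64(-0.085)]
[0, 0, np.float64(0.997), np.float64(0.426), np.float64(0.714), np.float64(-0.085)]
[0, 0, np.float64(0.997), np.float64(0.486), np.float64(0.675), np.float64(-0.085)]
```

View pics/w0.png

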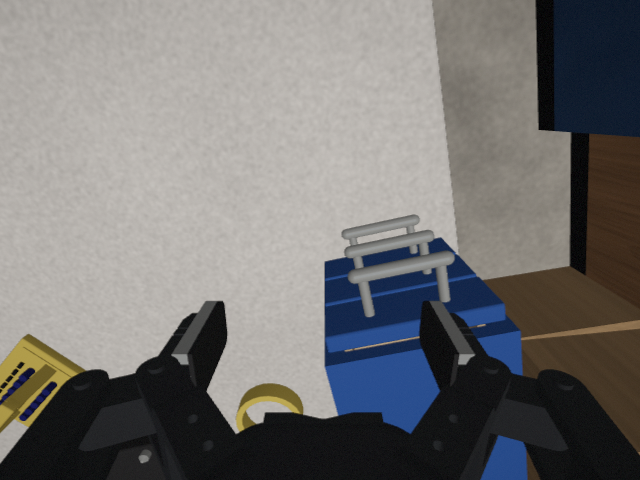

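```bash
python3 - <<'E'
from h import *
for n in ["top0","w0"]:
    f=dict(np.load(n+".npz")); W=cloud(f,f.get("T"))
    m=(W[...,1]>.35)&(W[...,0]<.7)&(W[...,2]>.03)&(W[...,2]<.6)
    P=W[m]
    for x in np.arange(.0,.7,.1):
        for y in np.arange(.3,.8,.1):
            q=P[(abs(P[:,0]-x)<.05)&(abs(P[:,1]-y)<.05)]
            if len(q)>5: print(n,x.round(1),y.round(1),len(q),q[:,2].max().round(3))
E
```

```text
top0 0.2 0.6 378 0.093
top0 0.3 0.6 1206 0.114
top0 0.4 0.6 563 0.124
top0 0.5 0.5 1274 0.045
top0 0.5 0.6 946 0.143
top0 0.5 0.7 10 0.047
top0 0.6 0.5 966 0.041
top0 0.6 0.6 2174 0.144
w0 0.1 0.5 7591 0.323
w0 0.1 0.6 32550 0.329
w0 0.1 0.7 12307 0.323
w0 0.2 0.6 10889 0.312
w0 0.2 0.7 13289 0.315
w0 0.3 0.6 2885 0.172
w0 0.3 0.7 1633 0.172
w0 0.4 0.7 819 0.172
```

Call:
carry_out(moves=[[[0, 0, 1, -0.465, 0.69, -0.135, 1], [0, 0, 1, -0.404, 0.727, -0.135, 1], [0, 0, 1, -0.339, 0.76, -0.135, 1], [0, 0, 1, -0.272, 0.786, -0.135, 1], [0, 0, 1, -0.202, 0.807, -0.135, 1], [0, 0, 1, -0.131, 0.821, -0.135, 1], [0, 0, 1, -0.059, 0.83, -0.135, 1], [0, 0, 1, 0.013, 0.832, -0.135, 1]]])

```text
time: 0.82
tool_pos: [0.3213, 0.4137, 0.2931]
tool_rot: [0.0, 0.948, 0.317, -0.0]
contact_force: [-0.2, 0.5, 0.2]
gripper_width: 0.998
```

Call:
carry_out(moves=[[[0, 0, 1, 0.085, 0.827, -0.135, 1], [0, 0, 1, 0.157, 0.817, -0.135, 1], [0, 0, 1, 0.227, 0.8, -0.135, 1], [0, 0, 1, 0.296, 0.777, -0.135, 1], [0, 0, 1, 0.362, 0.749, -0.135, 1], [0, 0, 1, 0.426, 0.714, -0.135, 1], [0, 0, 1, 0.486, 0.675, -0.135, 1], [0, 0, 0, 0, 0, 0, 1]]])

```text
time: 1.48
tool_pos: [0.4826, 0.2411, 0.3317]
tool_rot: [0.001, 1.0, 0.015, 0.001]
contact_force: [-1.0, 0.0, 0.5]
gripper_width: 0.999
```

```bash
python3 - <<'E'
from h import *
s,f=wrist("w1"); print(s["time"],s["tool_pos"],yaw(s),s["joint_vel"].round(3))
E
```

```text
1.4833 [0.48261972 0.24114916 0.33174219] 1.7066404177130932 [ 0.069 -0.015  0.033  0.061  0.018 -0.033]
```

View pics/w1.png

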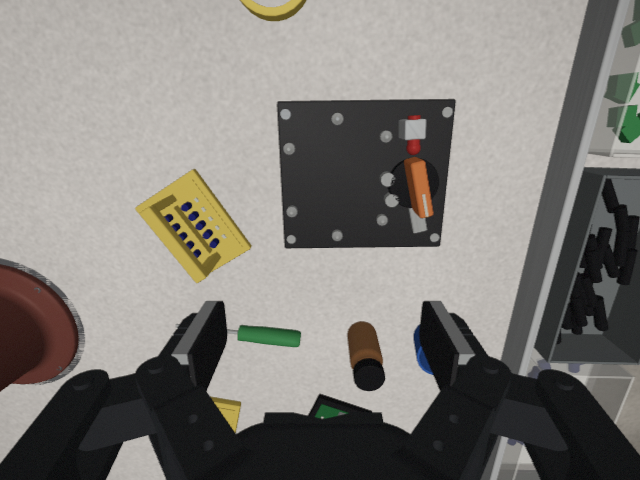

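```bash
cat >> h.py <<'E'
def ray(f,T,uv,z):
    K=f["K"]; uv=np.atleast_2d(uv).astype(float); d=np.c_[(uv[:,0]-K[0,2])/K[0,0],(uv[:,1]-K[1,2])/K[1,1],np.ones(len(uv))]@T[:3,:3].T
    return T[:3,3]+d*((z-T[2,3])/d[:,2])[:,None]
def dark(f,roi,thr=75):
    g=f["frame"].max(2); u0,u1,v0,v1=roi; m=np.zeros_like(g); m[v0:v1,u0:u1]=(g[v0:v1,u0:u1]<thr)
    c,_=cv2.findContours(m,cv2.RETR_EXTERNAL,cv2.CHAIN_APPROX_NONE); c=max(c,key=cv2.contourArea); return cv2.convexHull(c)[:,0]
E
python3 - <<'E'
from h import *
for n,roi,pr in [("w1",(265,470,85,260),[(337,119),(289,149),(386,136),(292,211),(382,220),(337,236)]),("top0",(145,255,165,290),None)]:
    f=dict(np.load(n+".npz")); T=f.get("T",f.get("world_from_camera"))
    g=f["frame"]; print(g[180,340] if n=="w1" else g[250,200], g[60,340])
    h=dark(f,roi); P=ray(f,T,h,.02)[:,:2]; r=cv2.minAreaRect((P*1000).astype(np.float32)); print(n,r, "origin",np.array(r[0])-35*np.array([np.cos(np.radians(r[2])),np.sin(np.radians(r[2]))]))
    W=cloud(f,T)
    print("depth table/pallet", np.nanmedian(W[60:80,330:400,2]) if n=="w1" else 0, np.nanmedian(W[160:200,310:360,2]) if n=="w1" else np.nanmedian(W[230:260,190:220,2]))
    if pr:
        for u,v in pr:
            S=g[v-8:v+9,u-8:u+9].min(2).astype(float); m=S>70; yy,xx=np.mgrid[v-8:v+9,u-8:u+9]
            c=(xx[m].mean(),yy[m].mean()); print(np.round(c,1),m.sum(),(ray(f,T,c,.031)*1000).round(1))
E
```

```text
[54 53 52] [189 185 181]
w1 ((536.2882080078125, 247.5829315185547), (212.4527130126953, 187.5633544921875), 2.449281930923462) origin [501.32018254 246.08720597]
depth table/pallet 0.00037564074639445666 0.020318905743530846
[337.  118.4] 130 [[498.4 319.6  31. ]]
[288.7 148.4] 123 [[441.3 283.4  31. ]]
[385.7 136.1] 128 [[557.6 301.3  31. ]]
[291.5 211. ] 107 [[444.7 204.8  31. ]]
[381.7 219.6] 109 [[561.9 196.7  31. ]]
[336.8 235. ] 101 [[504.5 173.6  31. ]]
[33 34 36] [93 87 87]
top0 ((533.8941040039062, 246.36416625976562), (213.85113525390625, 189.3134307861328), 2.4120934009552) origin [498.92511508 244.89113745]
depth table/pallet 0 0.019055169971572194
```

```bash
python3 - <<'E'
from h import *
plan([.5105,-.1965,.25],-21,12)
E
```

```text
pose [0.481  0.2429 0.3312] yaw 1.94 tilt deg tool [ 0.01 -0.01 -0.  ] d [ 0.0295 -0.4394 -0.0812] dyaw -22.94 n 12
[0, 0, np.float64(0.382), np.float64(0.03), np.float64(0.917), np.float64(0.169)]
[0, 0, np.float64(0.382), np.float64(0.061), np.float64(0.915), np.float64(0.169)]
[0, 0, np.float64(0.382), np.float64(0.092), np.float64(0.913), np.float64(0.169)]
[0, 0, np.float64(0.382), np.float64(0.122), np.float64(0.909), np.float64(0.169)]
[0, 0, np.float64(0.382), np.float64(0.152), np.float64(0.905), np.float64(0.169)]
[0, 0, np.float64(0.382), np.float64(0.182), np.float64(0.899), np.float64(0.169)]
[0, 0, np.float64(0.382), np.float64(0.212), np.float64(0.893), np.float64(0.169)]
[0, 0, np.float64(0.382), np.float64(0.242), np.float64(0.885), np.float64(0.169)]
[0, 0, np.float64(0.382), np.float64(0.271), np.float64(0.876), np.float64(0.169)]
[0, 0, np.float64(0.382), np.float64(0.3), np.float64(0.867), np.float64(0.169)]
[0, 0, np.float64(0.382), np.float64(0.329), np.float64(0.856), np.float64(0.169)]
[0, 0, np.float64(0.382), np.float64(0.357), np.float64(0.845), np.float64(0.169)]
```

Call:
carry_out(moves=[[[0, 0, 0.382, 0.03, 0.917, 0.169, 1], [0, 0, 0.382, 0.061, 0.915, 0.169, 1], [0, 0, 0.382, 0.092, 0.913, 0.169, 1], [0, 0, 0.382, 0.122, 0.909, 0.169, 1], [0, 0, 0.382, 0.152, 0.905, 0.169, 1], [0, 0, 0.382, 0.182, 0.899, 0.169, 1], [0, 0, 0.382, 0.212, 0.893, 0.169, 1], [0, 0, 0.382, 0.242, 0.885, 0.169, 1]]])

```text
time: 2.2
tool_pos: [0.4998, -0.0485, 0.2762]
tool_rot: [-0.0, 0.994, -0.114, -0.0]
contact_force: [1.4, 1.1, 0.3]
gripper_width: 1.003
```

Call:
carry_out(moves=[[[0, 0, 0.382, 0.271, 0.876, 0.169, 1], [0, 0, 0.382, 0.3, 0.867, 0.169, 1], [0, 0, 0.382, 0.329, 0.856, 0.169, 1], [0, 0, 0.382, 0.357, 0.845, 0.169, 1], [0, 0, 0, 0, 0, 0, 1], [0, 0, 0, 0, 0, 0, 1]]])

```text
time: 2.7
tool_pos: [0.5103, -0.1946, 0.2486]
tool_rot: [-0.001, 0.984, -0.181, -0.001]
contact_force: [0.3, 0.4, -0.2]
gripper_width: 1.005
```

```bash
python3 - <<'E'
from h import *
s,f=wrist("w2"); print(s["time"],s["tool_pos"],yaw(s),s["joint_vel"].round(3))
W=cloud(f,f["T"])
m=(abs(W[...,0]-.51)<.1)&(abs(W[...,1]+.197)<.1)&(W[...,2]>.068)&(W[...,2]<.09)
P=W[m]; v,u=np.where(m); print(m.sum(),u.min(),u.max(),v.min(),v.max(),rect(P[:,:2]),np.median(P[:,2]))
plan([.5105,-.1965,.074],-21,1)
E
```

```text
2.7 [ 0.51033592 -0.19457741  0.24855551] -20.799166455614408 [ 0.043 -0.028  0.002  0.008  0.008  0.004]
1994 316 333 155 269 (array([ 511.5, -197.8]), array([105.5,  15.3]), 69.01) 0.07923539248086292
pose [ 0.5106 -0.1936  0.2491] yaw -20.71 tilt deg tool [-0.06  0.1   0.  ] d [-1.000e-04 -2.900e-03 -1.751e-01] dyaw -0.29 n 1
[0, 0, np.float64(0.058), np.float64(0.022), np.float64(0.068), np.float64(4.378)]
```

View pics/w2.png

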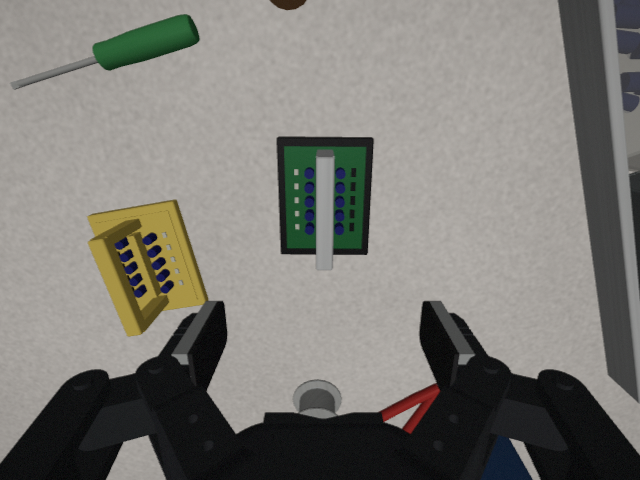

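Call:
carry_out(moves=[[[0, 0, 0.056, 0.058, 0.09, 0.6, 1], [0, 0, 0, 0, 0, 1, 1], [0, 0, 0, 0, 0, 1, 1], [0, 0, 0, 0, 0, 0.8, 1], [0, 0, 0, 0, 0, 0.6, 1], [0, 0, 0, 0, 0, 0.4, 1], [0, 0, 0, 0, 0, 0, 1], [0, 0, 0, 0, 0, 0, 1]]])

```text
time: 3.42
tool_pos: [0.5116, -0.1967, 0.0736]
tool_rot: [-0.0, 0.983, -0.181, -0.001]
contact_force: [0.1, -0.7, -0.8]
gripper_width: 1.0
```

```bash
python3 - <<'E'
from h import *
s,f=wrist("w3"); print(s["time"],s["contact_force"])
plan([.5115,-.1978,.073],-21,1)
E
```

```text
3.4167 [ 0.087748   -0.70929232 -0.81377305]
pose [ 0.5126 -0.1976  0.0751] yaw -20.9 tilt deg tool [-0.   -0.08  0.  ] d [-0.0011 -0.0002 -0.0021] dyaw -0.1 n 1
[0, 0, np.float64(0.021), np.float64(-0.023), np.float64(0.015), np.float64(0.052)]
```

View pics/w3.png

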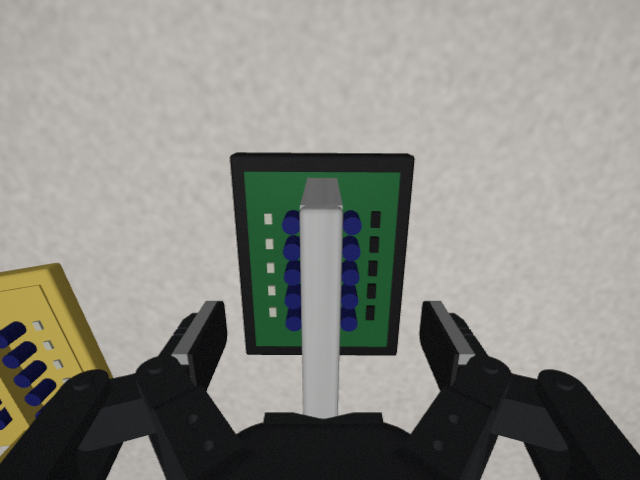

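Call:
carry_out(moves=[[[0, 0, 0.02, -0.015, 0, 0.03, -1], [0, 0, 0, 0, 0, 0, -1], [0, 0, 0, 0, 0, 0, -1], [0, 0, 0, 0, 0, 0, -1], [0, 0, 0, 0, 0, 0, -1], [0, 0, 0, 0, 0, 0, -1], [0, 0, 0, 0, 0, 0, -1], [0, 0, 0, 0, 0, 0, -1]]])

```text
time: 4.13
tool_pos: [0.511, -0.1984, 0.073]
tool_rot: [-0.0, 0.983, -0.183, -0.0]
contact_force: [-3.1, 0.5, 4.3]
gripper_width: 0.173
```

```bash
python3 - <<'E'
from h import *
s,f=wrist("w4"); print(s["time"],s["contact_force"],s["ft_torque"],s["gripper_width"])
plan([.5115,-.1978,.073],-21,1)
E
```

```text
4.1333 [-3.09097122  0.50473757  4.25971035] [0.06949431 0.35138863 0.02609576] 0.172734841783736
pose [ 0.511  -0.1984  0.073 ] yaw -21.13 tilt deg tool [0.01 0.04 0.  ] d [0.0005 0.0006 0.    ] dyaw 0.13 n 1
[0, 0, np.float64(-0.025), np.float64(0.006), np.float64(-0.019), np.float64(-0.001)]
```

Call:
carry_out(moves=[[[0, 0, 0, 0, 0, -0.2, -1], [0, 0, 0, 0, 0, -0.4, -1], [0, 0, 0, 0, 0, -0.6, -1], [0, 0, 0, 0, 0, -0.8, -1], [0, 0, 0, 0, 0, -0.8, -1], [0, 0, 0, 0, 0, -0.8, -1], [0, 0, 0, 0, 0, -0.5, -1], [0, 0, 0, 0, 0, -0.2, -1]]])

```text
time: 4.85
tool_pos: [0.5124, -0.199, 0.2483]
tool_rot: [0.001, 0.983, -0.183, 0.003]
contact_force: [0.2, -0.6, -5.4]
gripper_width: 0.175
```

Call:
carry_out(moves=[[[0, 0, 0, 0, 0, 0, -1], [0, 0, 0, 0, 0, 0, -1], [0, 0, 0, 0, 0, 0, -1]]])

```text
time: 5.1
tool_pos: [0.5099, -0.1977, 0.2414]
tool_rot: [-0.001, 0.983, -0.183, -0.002]
contact_force: [-0.2, 0.3, -5.6]
gripper_width: 0.172
```

```bash
python3 - <<'E'
from h import *
s,f=wrist("w5"); print(s["time"],s["contact_force"],s["ft_torque"],s["gripper_width"])
plan([.5013,.2464,.26],2.4,16)
E
```

```text
5.1 [-0.2496073   0.33461512 -5.56825836] [-0.01957581 -0.0049573   0.01950685] 0.17163918064611472
pose [ 0.5099 -0.1977  0.2413] yaw -21.12 tilt deg tool [-0.04  0.31 -0.  ] d [-0.0086  0.4441  0.0187] dyaw 23.52 n 16
[0, 0, np.float64(-0.294), np.float64(-0.263), np.float64(-0.642), np.float64(-0.029)]
[0, 0, np.float64(-0.294), np.float64(-0.246), np.float64(-0.649), np.float64(-0.029)]
[0, 0, np.float64(-0.294), np.float64(-0.229), np.float64(-0.655), np.float64(-0.029)]
[0, 0, np.float64(-0.294), np.float64(-0.212), np.float64(-0.661), np.float64(-0.029)]
[0, 0, np.float64(-0.294), np.float64(-0.195), np.float64(-0.666), np.float64(-0.029)]
[0, 0, np.float64(-0.294), np.float64(-0.178), np.float64(-0.671), np.float64(-0.029)]
[0, 0, np.float64(-0.294), np.float64(-0.161), np.float64(-0.675), np.float64(-0.029)]
[0, 0, np.float64(-0.294), np.float64(-0.144), np.float64(-0.679), np.float64(-0.029)]
[0, 0, np.float64(-0.294), np.float64(-0.126), np.float64(-0.682), np.float64(-0.029)]
[0, 0, np.float64(-0.294), np.float64(-0.109), np.float64(-0.685), np.float64(-0.029)]
[0, 0, np.float64(-0.294), np.float64(-0.091), np.float64(-0.688), np.float64(-0.029)]
[0, 0, np.float64(-0.294), np.float64(-0.073), np.float64(-0.69), np.float64(-0.029)]
[0, 0, np.float64(-0.294), np.float64(-0.056), np.float64(-0.692), np.float64(-0.029)]
[0, 0, np.float64(-0.294), np.float64(-0.038), np.float64(-0.693), np.float64(-0.029)]
[0, 0, np.float64(-0.294), np.float64(-0.02), np.float64(-0.694), np.float64(-0.029)]
[0, 0, np.float64(-0.294), np.float64(-0.002), np.float64(-0.694), np.float64(-0.029)]
```

View pics/w5.png

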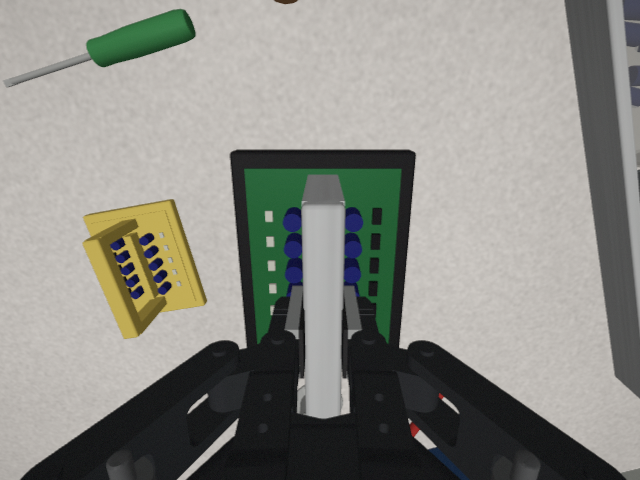

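Call:
carry_out(moves=[[[0, 0, -0.294, -0.13, -0.32, -0.03, -1], [0, 0, -0.294, -0.27, -0.66, -0.03, -1], [0, 0, -0.294, -0.25, -0.66, -0.03, -1], [0, 0, -0.294, -0.22, -0.66, -0.03, -1], [0, 0, -0.294, -0.2, -0.67, -0.03, -1], [0, 0, -0.294, -0.18, -0.67, -0.03, -1], [0, 0, -0.294, -0.16, -0.68, -0.03, -1], [0, 0, -0.294, -0.144, -0.68, -0.03, -1]]])

```text
time: 5.82
tool_pos: [0.5042, 0.0133, 0.2527]
tool_rot: [-0.0, 0.997, -0.081, -0.001]
contact_force: [0.4, 0.8, -6.2]
gripper_width: 0.173
```

Call:
carry_out(moves=[[[0, 0, -0.294, -0.126, -0.68, -0.03, -1], [0, 0, -0.294, -0.11, -0.69, -0.03, -1], [0, 0, -0.294, -0.09, -0.69, -0.03, -1], [0, 0, -0.294, -0.07, -0.69, -0.03, -1], [0, 0, -0.294, -0.056, -0.69, -0.03, -1], [0, 0, -0.294, -0.04, -0.69, -0.03, -1], [0, 0, -0.294, -0.02, -0.69, -0.03, -1], [0, 0, -0.294, 0, -0.5, 0, -1]]])

```text
time: 6.48
tool_pos: [0.4999, 0.228, 0.2612]
tool_rot: [-0.0, 1.0, 0.023, -0.001]
contact_force: [0.7, -0.6, -5.2]
gripper_width: 0.176
```

Call:
carry_out(moves=[[[0, 0, 0, 0, -0.35, 0, -1], [0, 0, 0, 0, -0.1, 0, -1], [0, 0, 0, 0, 0, 0, -1], [0, 0, 0, 0, 0, 0, -1], [0, 0, 0, 0, 0, 0, -1]]])

```text
time: 6.9
tool_pos: [0.5005, 0.2424, 0.2623]
tool_rot: [0.0, 1.0, 0.02, -0.0]
contact_force: [0.5, -0.2, -4.9]
gripper_width: 0.176
```

```bash
python3 - <<'E'
from h import *
s,f=wrist("w6"); print(s["time"],s["contact_force"],s["ft_torque"],s["gripper_width"])
plan([.5013,.2464,.26],2.4,1)
for n in ["w5","w6"]:
    g=dict(np.load(n+".npz")); C=cloud(g,g["hand_eye"])  # tool frame
    m=(abs(C[...,0])<.012)&(C[...,2]>-.013)&(C[...,2]<.0)&(C[...,1]<-.02)&(C[...,1]>-.07)
    P=C[m]; print(n,m.sum(),rect(P[:,:2]),"z",np.median(P[:,2]),"ymin",np.percentile(P[:,1],1), "x mid", (np.percentile(P[:,0],2)+np.percentile(P[:,0],98))/2, "xslope",np.polyfit(P[:,1],P[:,0],1)[0])
    m=(abs(C[...,0])<.06)&(C[...,1]<-.02)&(C[...,1]>-.09)&(C[...,2]>.045)&(C[...,2]<.08)
    P=C[m]; print(rect(P[:,:2]),"top of plate z",np.median(P[:,2]), "xext",np.percentile(P[:,0],[.5,99.5]),"ymin",P[:,1].min())
    q=P[P[:,2]>.055]; A=np.c_[q[:,:2],np.ones(len(q))]; print("plane",np.linalg.lstsq(A,q[:,2],rcond=None)[0])
E
```

```text
6.9 [ 0.49561323 -0.24390415 -4.9229193 ] [-0.02738757 -0.02080871  0.01435876] 0.1756637810495633
pose [0.5006 0.2424 0.2625] yaw 2.31 tilt deg tool [0.03 0.01 0.  ] d [ 0.0007  0.004  -0.0025] dyaw 0.09 n 1
[0, 0, np.float64(-0.018), np.float64(0.022), np.float64(-0.099), np.float64(0.062)]
w5 3693 (array([  1.2, -36.7]), array([33.4, 16.1]), 89.92) z -0.006231008215323644 ymin -0.053260253192949386 x mid 0.0011914130406657018 xslope -0.00018661423484536688
(array([  0.9, -42.7]), array([ 45.3, 100.5]), 90.0) top of plate z 0.05975870812308884 xext [-0.04829201  0.04997957] ymin -0.06532674286052846
plane [ 0.00334768 -0.04253     0.05797092]
w6 3652 (array([  0.6, -36.6]), array([16.1, 33.2]), 0.02) z -0.006198844754713433 ymin -0.05285763898225073 x mid 0.0006576394630419665 xslope 0.0031133414428027016
(array([  0.3, -42.5]), array([ 44.9, 100.5]), 89.91) top of plate z 0.05980890096011532 xext [-0.04885286  0.04944084] ymin -0.06496060037772743
plane [ 0.00313751 -0.04259817  0.05800962]
```

View pics/w6.png

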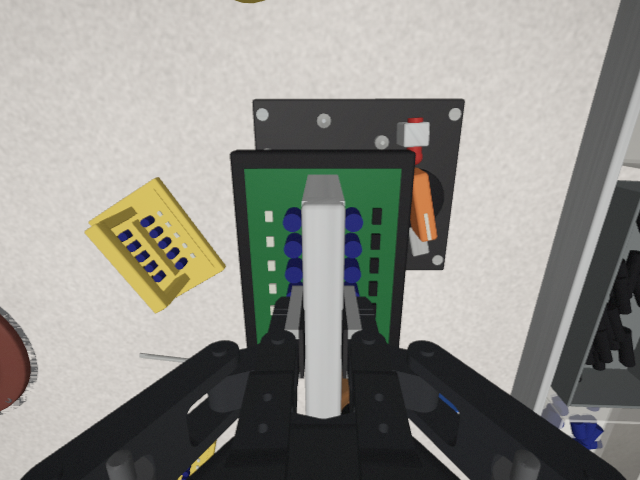

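Call:
carry_out(moves=[[[0, 0, -0.018, 0.01, -0.1, 0.3, -1], [0, 0, 0, 0, 0, 0.6, -1], [0, 0, 0, 0, 0, 0.8, -1], [0, 0, 0, 0, 0, 0.8, -1], [0, 0, 0, 0, 0, 0.6, -1], [0, 0, 0, 0, 0, 0.3, -1], [0, 0, 0, 0, 0, 0, -1], [0, 0, 0, 0, 0, 0, -1]]])

```text
time: 7.62
tool_pos: [0.5007, 0.2473, 0.1265]
tool_rot: [0.0, 1.0, 0.021, -0.0]
contact_force: [0.7, -0.1, -4.2]
gripper_width: 0.173
```

Call:
carry_out(moves=[[[0, 0, 0, 0, 0, 0, -1], [0, 0, 0, 0, 0, 0, -1], [0, 0, 0, 0, 0, 0, -1]]])

```text
time: 7.87
tool_pos: [0.5021, 0.248, 0.129]
tool_rot: [-0.001, 1.0, 0.022, 0.002]
contact_force: [0.1, -0.8, -6.0]
gripper_width: 0.172
```

```bash
python3 - <<'E'
from h import *
from plant import grab_frame
s,f=wrist("w7"); print(s["time"],s["contact_force"],s["ft_torque"],s["gripper_width"])
plan([.5008,.2464,.12],2.4,1)
f=grab_frame("side"); a=f["frame"][140:270,190:350,::-1]; cv2.imwrite("pics/s7.png",cv2.convertScaleAbs(cv2.resize(a,None,fx=4.5,fy=4.5),alpha=1.6))
np.savez("s7.npz",**f)
E
```

```text
7.8667 [ 0.10844307 -0.81265993 -5.98744327] [ 0.00516618 -0.03808474  0.01143565] 0.1718437074668803
pose [0.5018 0.2479 0.1287] yaw 2.49 tilt deg tool [-0.05 -0.18 -0.  ] d [-0.001  -0.0015 -0.0087] dyaw -0.09 n 1
[0, 0, np.float64(0.018), np.float64(-0.026), np.float64(0.036), np.float64(0.216)]
```

View pics/w7.png

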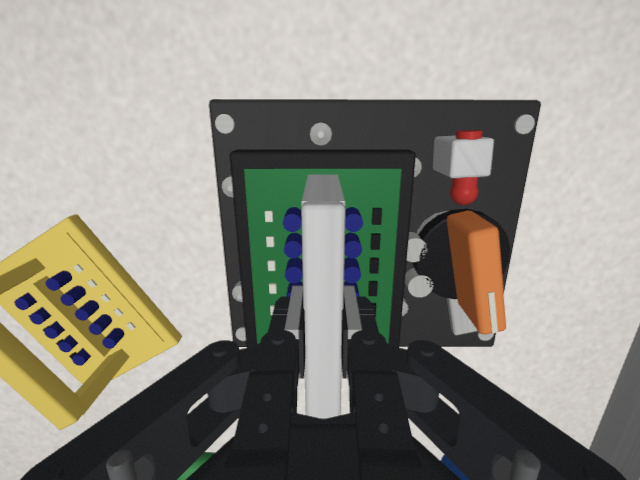

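View pics/s7.png

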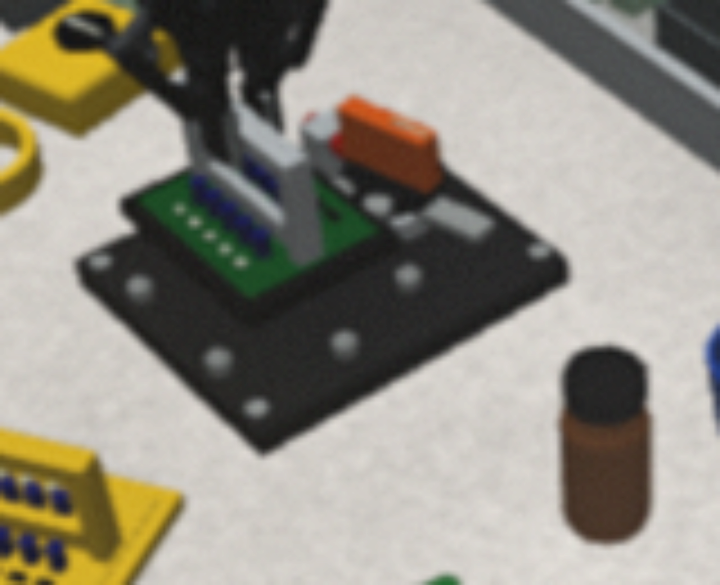

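```bash
python3 - <<'E'
from h import *
def blob(g,u,v,r,t):
    S=g[v-r:v+r+1,u-r:u+r+1].min(2).astype(float); yy,xx=np.mgrid[v-r:v+r+1,u-r:u+r+1]; m=S>t; return xx[m].mean(),yy[m].mean(),m.sum()
g1=dict(np.load("w1.npz")); g7=dict(np.load("w7.npz"))
a=np.radians(2.42); N=np.array([.5013,.2464]); Rf=np.array([[np.cos(a),np.sin(a)],[-np.sin(a),np.cos(a)]])
F=[]
for u,v,z in [(285,115,.022),(447,112,.022),(337,119,.031)]:
    b=blob(g1["frame"],u,v,7,90); p=ray(g1,g1["T"],b[:2],z)[0,:2]; F.append(Rf@(p-N)); print(b,F[-1]*1000)
Q=[]
for u,v,z in [(224,124,.022),(525,124,.022),(321,134,.031)]:
    b=blob(g7["frame"],u,v,13,90); p=ray(g7,g7["hand_eye"],b[:2],.1287-z)[0,:2]; Q.append(p); print(b,p*1000)
F=np.array(F);Q=np.array(Q)
# tool y is flipped: fixture = (x,-y) rotated + t = nest->tool offset
G=Q*[1,-1]
c=G.mean(0);d=F.mean(0); H=(G-c).T@(F-d); U,_,V=np.linalg.svd(H); Rr=(U@V).T
print("rot deg",np.degrees(np.arctan2(Rr[1,0],Rr[0,0])),"tool origin in fixture mm",(d-Rr@c)*1000, "carrier centre(0.6)", (d-Rr@(c-[.0005,0]))*1000)
for zz in (.1287,):
    h=g7["frame"].max(2)
    cols=list(range(240,300,6))+list(range(345,420,6)); pts=[]
    for u in cols:
        col=h[80:120,u].astype(float); k=np.argmin(np.diff(col)); pts.append((u,80+k+.5))
    p=ray(g7,g7["hand_eye"],pts,zz-.02)[:,:2]; q=np.polyfit(p[:,0],p[:,1],1); print("edge y at x=0",q, "-> fixture y of tool", 95+q[1]*1000)
E
```

```text
(np.float64(285.0), np.float64(113.83505154639175), np.int64(97)) [-61.91384576  79.08624537]
(np.float64(447.61386138613864), np.float64(111.92079207920793), np.int64(101)) [133.03657624  79.02271106]
(np.float64(336.9642857142857), np.float64(118.375), np.int64(112)) [6.50866364e-02 7.33220806e+01]
(np.float64(223.7057057057057), np.float64(123.70270270270271), np.int64(333)) [-63.22899066 -77.25142769]
(np.float64(526.4592391304348), np.float64(124.61684782608695), np.int64(368)) [131.97942489 -76.88854514]
(np.float64(320.2628992628993), np.float64(133.46437346437347), np.int64(407)) [ -0.93138857 -71.72509854]
rot deg 0.10839111613138887 tool origin in fixture mm [1.26539333 1.81269035] carrier centre(0.6) [1.76539244 1.81363624]
edge y at x=0 [ 0.00609361 -0.09226332] -> fixture y of tool 2.7366847545989827
```

Call:
carry_out(moves=[[[0, 0, 0.01, -0.035, 0.044, 0.1, -1], [0, 0, 0, 0, 0, 0.15, -1], [0, 0, 0, 0, 0, 0, -1], [0, 0, 0, 0, 0, 0, -1], [0, 0, 0, 0, 0, 0, -1]]])

```text
time: 8.38
tool_pos: [0.4992, 0.2456, 0.1163]
tool_rot: [0.0, 1.0, 0.021, -0.0]
contact_force: [-0.4, 0.9, -5.5]
gripper_width: 0.174
```

```bash
cat > rel.py <<'E'
from h import *
from plant import state
def blob(g,u,v,r,t):
    S=g[v-r:v+r+1,u-r:u+r+1].min(2).astype(float); yy,xx=np.mgrid[v-r:v+r+1,u-r:u+r+1]; m=S>t; return xx[m].mean(),yy[m].mean(),m.sum()
def rel(name):
    s,g=wrist(name); print(s["time"],s["contact_force"].round(1),s["ft_torque"].round(3),s["joint_vel"].round(3)); zt=s["tool_pos"][2]
    plan([.5008,.2464,.092],2.4,1)
    F=np.array([[-61.9,79.1],[133,79.0],[0,73.5]])/1000; Q=[]
    T=g["hand_eye"]; Rt=T[:3,:3]
    for p,z in zip(F,[.022,.022,.031]):
        P=np.array([p[0],-p[1],zt-z]); c=Rt.T@(P-T[:3,3]); u=g["K"][0,0]*c[0]/c[2]+g["K"][0,2]; v=g["K"][1,1]*c[1]/c[2]+g["K"][1,2]
        b=blob(g["frame"],int(round(u)),int(round(v)),14,90); Q.append(ray(g,T,b[:2],zt-z)[0,:2]); print(round(u),round(v),np.round(b,1))
    G=np.array(Q)*[1,-1]; c=G.mean(0);d=F.mean(0); H=(G-c).T@(F-d); U,_,V=np.linalg.svd(H); Rr=(U@V).T
    print("rot deg",np.degrees(np.arctan2(Rr[1,0],Rr[0,0])),"carrier centre in fixture mm",(d-Rr@(c-[.0005,0]))*1000)
if __name__=="__main__":
    import sys; rel(sys.argv[1])
E
python3 rel.py w8
```

```text
8.3833 [-0.4  0.9 -5.5] [0.028 0.008 0.007] [ 0.001 -0.002 -0.01  -0.001 -0.001 -0.001]
pose [0.4993 0.2457 0.1166] yaw 2.44 tilt deg tool [ 0.    0.01 -0.  ] d [ 0.0015  0.0007 -0.0246] dyaw -0.04 n 1
[0, 0, np.float64(0.007), np.float64(0.037), np.float64(-0.017), np.float64(0.614)]
220 121 [219.8 120.6 484. ]
540 122 [543.7 120.4 362. ]
322 131 [325.8 130.5 446. ]
rot deg -0.12604960534669202 carrier centre in fixture mm [-1.08051559 -0.43775385]
```

Call:
carry_out(moves=[[[0, 0, 0, 0.03, -0.014, 0.12, -1], [0, 0, 0, 0, 0, 0.12, -1], [0, 0, 0, 0, 0, 0, -1], [0, 0, 0, 0, 0, 0, -1], [0, 0, 0, 0, 0, 0, -1], [0, 0, 0, 0, 0, 0, -1]]])

```text
time: 8.93
tool_pos: [0.5007, 0.2463, 0.1072]
tool_rot: [-0.0, 1.0, 0.021, 0.0]
contact_force: [-0.0, 0.1, -4.2]
gripper_width: 0.172
```

```bash
python3 rel.py w9
```

```text
8.9333 [-0.   0.1 -4.2] [-0.017 -0.06   0.01 ] [ 0.001 -0.001 -0.001  0.002 -0.002 -0.   ]
pose [0.5007 0.2463 0.1073] yaw 2.44 tilt deg tool [-0.01 -0.03  0.  ] d [ 0.0001  0.0001 -0.0153] dyaw -0.04 n 1
[0, 0, np.float64(0.007), np.float64(0.002), np.float64(-0.002), np.float64(0.383)]
216 121 [216.  121.9 408. ]
550 122 [551.6 122.5 440. ]
322 132 [323.3 132.5 497. ]
rot deg 0.027215789908909074 carrier centre in fixture mm [-0.2654199   0.24840967]
```

Call:
carry_out(moves=[[[0, 0, 0, 0, 0, 0.05, -1], [0, 0, 0, 0, 0, 0.06, -1], [0, 0, 0, 0, 0, 0.06, -1], [0, 0, 0, 0, 0, 0.06, -1], [0, 0, 0, 0, 0, 0.05, -1], [0, 0, 0, 0, 0, 0.04, -1], [0, 0, 0, 0, 0, 0, -1], [0, 0, 0, 0, 0, 0, -1]]])

```text
time: 9.65
tool_pos: [0.5004, 0.2463, 0.0941]
tool_rot: [0.0, 1.0, 0.021, -0.0]
contact_force: [0.1, -0.2, -6.0]
gripper_width: 0.168
```

```bash
python3 rel.py w10
```

```text
9.65 [ 0.1 -0.2 -6. ] [-0.041  0.02  -0.017] [ 0.001 -0.005 -0.005  0.    -0.     0.001]
pose [0.5006 0.2463 0.0943] yaw 2.44 tilt deg tool [-0.  0. -0.] d [ 0.0002  0.0001 -0.0023] dyaw -0.04 n 1
[0, 0, np.float64(0.007), np.float64(0.006), np.float64(-0.003), np.float64(0.057)]
208 122 [209.  122.2 482. ]
565 122 [566.4 122.5 463. ]
322 133 [323.8 133.6 566. ]
rot deg -0.036343220748335715 carrier centre in fixture mm [-0.36011716  0.10899491]
```

View pics/w10.png

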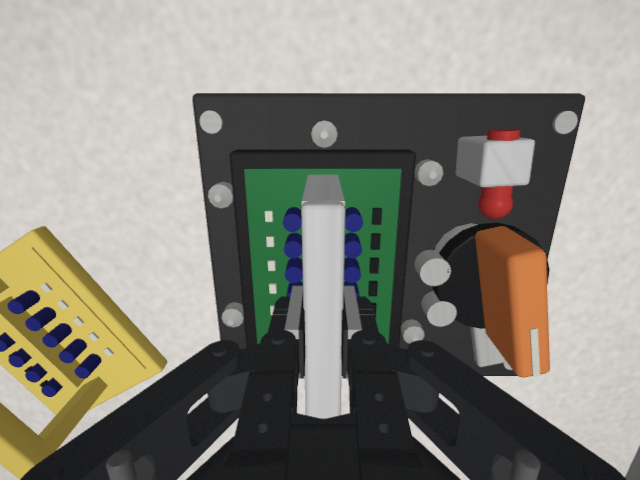

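Between the pins (324,134), (221,195), (430,173) with no contact force yet; lower until contact.

Call:
carry_out(moves=[[[0, 0, 0, 0.006, 0, 0.03, -1], [0, 0, 0, 0, 0, 0.025, -1], [0, 0, 0, 0, 0, 0.02, -1], [0, 0, 0, 0, 0, 0, -1], [0, 0, 0, 0, 0, 0, -1]]])

```text
time: 10.12
tool_pos: [0.501, 0.2464, 0.093]
tool_rot: [0.0, 1.0, 0.021, 0.0]
contact_force: [-4.6, -2.0, 4.6]
gripper_width: 0.175
```

```bash
python3 rel.py w11
```

```text
10.1167 [-4.6 -2.   4.6] [-0.313  0.732 -0.001] [ 0.     0.     0.001  0.001 -0.001  0.001]
pose [0.501  0.2464 0.093 ] yaw 2.44 tilt deg tool [ 0.01 -0.01 -0.  ] d [-0.0002 -0.     -0.001 ] dyaw -0.04 n 1
[0, 0, np.float64(0.009), np.float64(-0.006), np.float64(0.0), np.float64(0.025)]
208 122 [208.4 122.1 448. ]
566 122 [566.8 123.  479. ]
322 134 [322.7 133.9 574. ]
rot deg 0.042997114042064195 carrier centre in fixture mm [0.09099828 0.17898542]
```

Call:
carry_out(moves=[[[0, 0, 0, 0, 0, 0, -0.6], [0, 0, 0, 0, 0, 0, -0.2], [0, 0, 0, 0, 0, 0, 0.2], [0, 0, 0, 0, 0, 0, 0.5], [0, 0, 0, 0, 0, 0, 0.5], [0, 0, 0, 0, 0, 0, 0.5], [0, 0, 0, 0, 0, 0, 0.5]]])

```text
time: 10.75
tool_pos: [0.5009, 0.2463, 0.0913]
tool_rot: [-0.0, 1.0, 0.021, 0.0]
contact_force: [-0.1, -1.0, -0.3]
gripper_width: 0.753
```

```bash
python3 rel.py w12
```

```text
10.75 [-0.1 -1.  -0.3] [-0.075 -0.025 -0.015] [ 0.001  0.001  0.002  0.    -0.     0.001]
pose [0.5008 0.2463 0.0913] yaw 2.44 tilt deg tool [-0. -0.  0.] d [-0.      0.0001  0.0007] dyaw -0.04 n 1
[0, 0, np.float64(0.007), np.float64(0.0), np.float64(-0.003), np.float64(-0.019)]
207 122 [207.5 122.1 458. ]
568 123 [569.1 122.8 480. ]
322 134 [322.9 133.9 583. ]
rot deg 0.02589284065262655 carrier centre in fixture mm [-0.01052383  0.09083059]
```

View pics/w12.png

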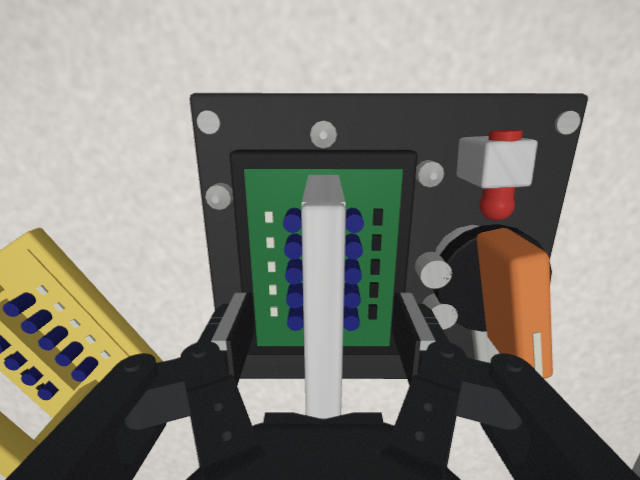

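Call:
carry_out(moves=[[[0, 0, 0, 0, 0, -0.2, 0.5], [0, 0, 0, 0, 0, -0.5, 0.5], [0, 0, 0, 0, 0, -0.8, 0.5], [0, 0, 0, 0, 0, -0.9, 0.8], [0, 0, 0, 0, 0, -0.9, 1], [0, 0, 0, 0, 0, -0.5, 1], [0, 0, 0, 0, 0, -0.2, 1], [0, 0, 0, 0, 0, 0, 1]]])

```text
time: 11.47
tool_pos: [0.502, 0.2467, 0.2546]
tool_rot: [-0.001, 1.0, 0.021, 0.003]
contact_force: [0.4, -0.6, 0.6]
gripper_width: 0.999
```

Call:
carry_out(moves=[[[0, 0, 0, 0, 0, 0, 1], [0, 0, 0, 0, 0, 0, 1], [0, 0, 0, 0, 0, 0, 1]]])

```text
time: 11.72
tool_pos: [0.4996, 0.2459, 0.2484]
tool_rot: [0.001, 1.0, 0.021, -0.002]
contact_force: [0.4, -0.0, 0.4]
gripper_width: 1.0
```

```bash
python3 - <<'E'
from h import *
from plant import grab_frame
s,g=wrist("w13"); print(s["time"],s["tool_pos"],yaw(s),s["joint_pos"].round(2))
W=cloud(g,g["T"])
def box(c,r,z0,z1,n):
    m=(np.hypot(W[...,0]-c[0],W[...,1]-c[1])<r)&(W[...,2]>z0)&(W[...,2]<z1); P=W[m]; q=cv2.minAreaRect((P[:,:2]*1000).astype(np.float32)); print(n,m.sum(),rect(P[:,:2]),np.median(P[:,2]).round(4))
box((.591,.25),.05,.083,.1,"bar top"); box((.5013,.2464),.07,.093,.11,"handle"); box((.5013,.2464),.09,.026,.036,"plate+board")
f=grab_frame("side"); a=f["frame"][140:270,190:350,::-1]; cv2.imwrite("pics/s13.png",cv2.convertScaleAbs(cv2.resize(a,None,fx=4.5,fy=4.5),alpha=1.6))
W=cloud(f); m=(np.hypot(W[...,0]-.5013,W[...,1]-.2464)<.09)&(W[...,2]>.0255)&(W[...,2]<.037); P=W[m]; A=np.c_[P[:,:2]-[.5013,.2464],np.ones(len(P))]; print(len(P),np.linalg.lstsq(A,P[:,2],rcond=None)[0])
E
```

```text
11.7167 [0.49963712 0.24589936 0.24842086] 2.43533771364711 [ 0.32 -0.11  1.77  0.    1.48  0.28]
bar top 1412 (array([591.1, 249.8]), array([16.6, 63.7]), 16.4) 0.091
handle 2300 (array([501.5, 246.4]), array([ 16., 106.]), 2.62) 0.0992
plate+board 9499 (array([501.3, 254.2]), array([131.6, 144.1]), 2.71) 0.0331
1042 [0.0017371  0.00859701 0.03287274]
```

View pics/w13.png

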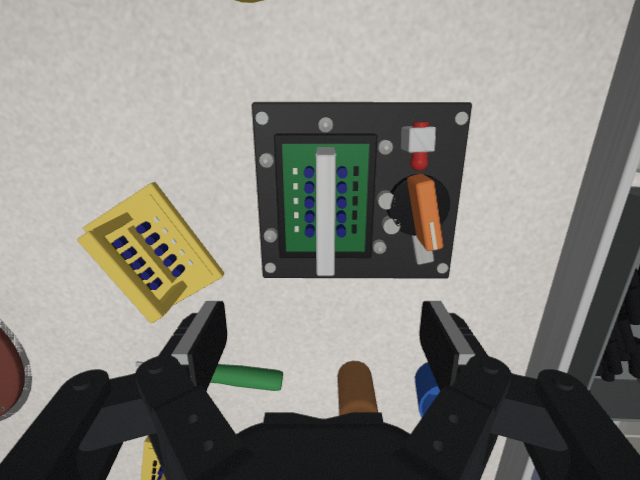

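View pics/s13.png

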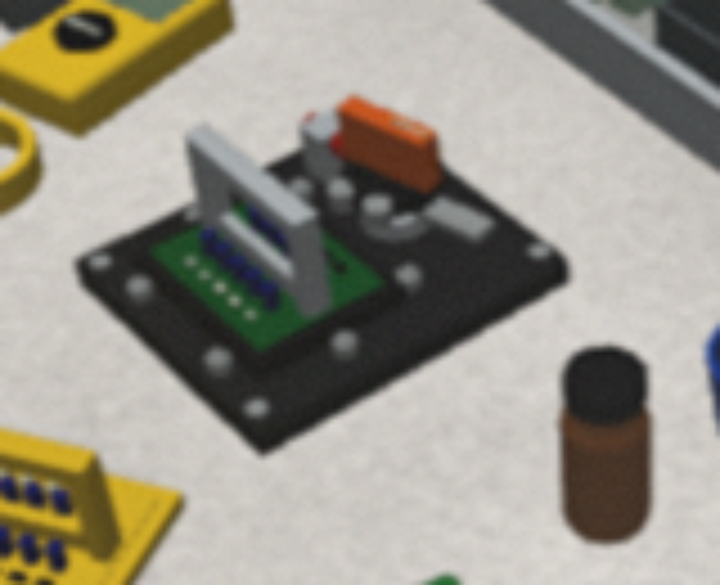

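```bash
python3 - <<'E'
from h import *
plan([.5908,.2500,.20],16.4,4)
E
```

```text
pose [0.5    0.246  0.2491] yaw 2.43 tilt deg tool [ 0.06  0.19 -0.  ] d [ 0.0908  0.004  -0.0491] dyaw 13.97 n 4
[0, 0, np.float64(-0.698), np.float64(0.568), np.float64(-0.001), np.float64(0.307)]
[0, 0, np.float64(-0.698), np.float64(0.567), np.float64(0.034), np.float64(0.307)]
[0, 0, np.float64(-0.698), np.float64(0.564), np.float64(0.068), np.float64(0.307)]
[0, 0, np.float64(-0.698), np.float64(0.559), np.float64(0.102), np.float64(0.307)]
```

Call:
carry_out(moves=[[[0, 0, -0.698, 0.568, 0, 0.3, 1], [0, 0, -0.698, 0.567, 0.034, 0.3, 1], [0, 0, -0.698, 0.564, 0.068, 0.3, 1], [0, 0, -0.698, 0.559, 0.102, 0.3, 1], [0, 0, 0, 0, 0, 0, 1], [0, 0, 0, 0, 0, 0, 1], [0, 0, 0, 0, 0, 0, 1], [0, 0, 0, 0, 0, 0, 1]]])

```text
time: 12.48
tool_pos: [0.5911, 0.2505, 0.204]
tool_rot: [-0.0, 0.99, 0.143, 0.0]
contact_force: [0.2, 0.2, -0.4]
gripper_width: 1.001
```

```bash
cat > knob.py <<'E'
from h import *
import sys
s,g=wrist(sys.argv[1]); print(s["time"],s["contact_force"].round(1),s["ft_torque"].round(3),s["gripper_width"].round(3),"q",s["joint_pos"].round(2))
C=cloud(g,g["hand_eye"]); C[...,1]*=1; W=cloud(g,g["T"])
zt=s["tool_pos"][2]
m=(np.hypot(W[...,0]-.591,W[...,1]-.25)<.06)&(W[...,2]>.085)&(W[...,2]<.097)&(g["frame"][...,0]>1.5*g["frame"][...,2])
if m.sum()>50: print(m.sum(),rect(W[m][:,:2]))
plan([.5908,.25,.079],float(sys.argv[2]),1)
E
python3 knob.py w14 16.4
```

```text
Traceback (most recent call last):
  File "knob.py", line 3, in <module>
    s,g=wrist(sys.argv[1]); print(s["time"],s["contact_force"].round(1),s["ft_torque"].round(3),s["gripper_width"].round(3),"q",s["joint_pos"].round(2))
                                                                                                ^^^^^^^^^^^^^^^^^^^^^^^^
AttributeError: 'float' object has no attribute 'round'
```

View pics/w14.png

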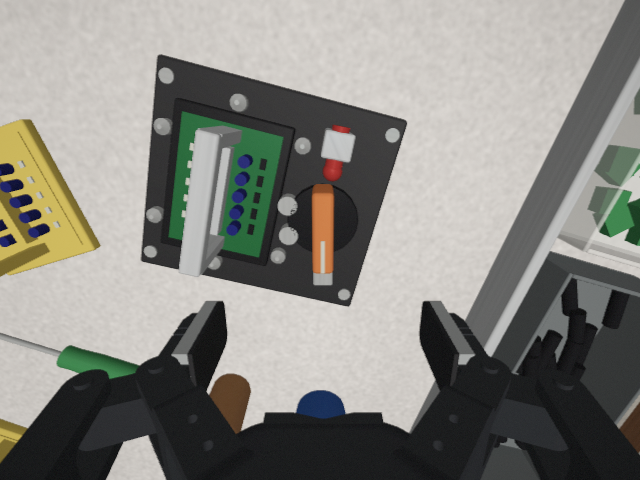

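```bash
sed -i 's/s\["gripper_width"\].round(3)/round(float(s["gripper_width"]),3)/' knob.py; python3 knob.py w15 16.4
```

```text
12.5333 [-0.7  0.   0.4] [0.018 0.005 0.046] 0.999 q [ 0.28  0.12  1.62  0.    1.4  -0.  ]
1585 (array([591.1, 249.9]), array([15.9, 63.1]), 16.23)
pose [0.5912 0.2505 0.2044] yaw 16.4 tilt deg tool [-0.   -0.09  0.  ] d [-0.0004 -0.0005 -0.1254] dyaw -0.0 n 1
[0, 0, np.float64(0.001), np.float64(-0.014), np.float64(0.009), np.float64(3.135)]
```

Call:
carry_out(moves=[[[0, 0, 0, -0.012, 0.009, 0.5, 1], [0, 0, 0, 0, 0, 0.8, 1], [0, 0, 0, 0, 0, 0.8, 1], [0, 0, 0, 0, 0, 0.6, 1], [0, 0, 0, 0, 0, 0.4, 1], [0, 0, 0, 0, 0, 0, 1], [0, 0, 0, 0, 0, 0, 1], [0, 0, 0, 0, 0, 0, 1]]])

```text
time: 13.25
tool_pos: [0.5922, 0.2502, 0.0815]
tool_rot: [-0.0, 0.99, 0.143, 0.002]
contact_force: [0.3, 0.2, 0.4]
gripper_width: 0.998
```

```bash
python3 knob.py w16 16.4
```

```text
13.25 [0.3 0.2 0.4] [-0.006  0.028 -0.009] 0.998 q [ 0.28  0.25  1.69  0.    1.2  -0.  ]
5104 (array([591.4, 249.6]), array([16.1, 64.2]), 16.42)
pose [0.5926 0.2503 0.082 ] yaw 16.4 tilt deg tool [ 0.   -0.23 -0.  ] d [-0.0018 -0.0003 -0.003 ] dyaw -0.0 n 1
[0, 0, np.float64(0.001), np.float64(-0.045), np.float64(-0.006), np.float64(0.074)]
```

View pics/w16.png

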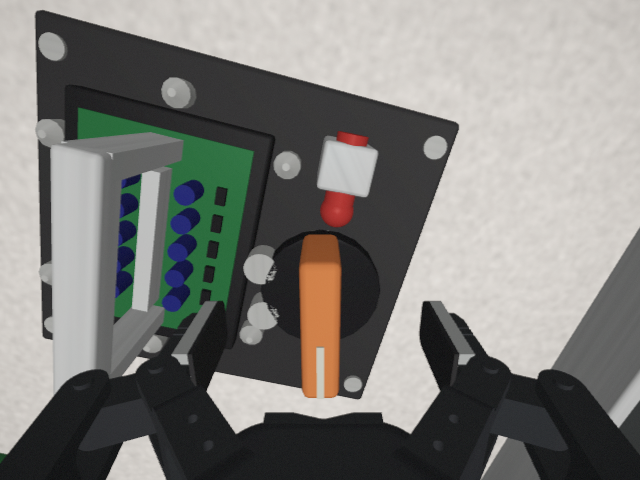

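Call:
carry_out(moves=[[[0, 0, 0, -0.015, 0, 0.03, 0.5], [0, 0, 0, 0, 0, 0, 0], [0, 0, 0, 0, 0, 0, -0.3], [0, 0, 0, 0, 0, 0, -1], [0, 0, 0, 0, 0, 0, -1], [0, 0, 0, 0, 0, 0, -1], [0, 0, 0, 0, 0, 0, -1], [0, 0, 0, 0, 0, 0, -1]]])

```text
time: 13.97
tool_pos: [0.591, 0.2497, 0.0784]
tool_rot: [-0.0, 0.99, 0.143, 0.0]
contact_force: [0.5, -0.1, 1.4]
gripper_width: 0.175
```

```bash
python3 knob.py w17 16.4; python3 - <<'E'
from h import *
g=dict(np.load("w16.npz")); W=cloud(g,g["T"]); c=np.array([.5912,.2502])
for u,v in [(258,266),(261,316),(337,208)]:
    p=np.nanmedian(W[v-3:v+4,u-3:u+4].reshape(-1,3),0); print(p.round(4), np.degrees(np.arctan2(*(p[:2]-c)[::-1])), np.hypot(*(p[:2]-c)))
E
```

```text
13.9667 [ 0.5 -0.1  1.4] [ 0.032 -0.11  -0.109] 0.175 q [ 0.28  0.25  1.7   0.    1.2  -0.  ]
5301 (array([591.6, 249.9]), array([16.4, 64.1]), 16.72)
pose [0.591  0.2497 0.0784] yaw 16.39 tilt deg tool [-0.   -0.05 -0.  ] d [-0.0002  0.0003  0.0006] dyaw 0.01 n 1
[0, 0, np.float64(-0.002), np.float64(-0.004), np.float64(-0.008), np.float64(-0.014)]
[0.5587 0.2547 0.0552] 172.15896993731445 0.032768339492674825
[0.5665 0.2282 0.0555] -138.29469079304437 0.03309215434947186
[0.5868 0.2931 0.0548] 95.86459209967113 0.043114556537540746
```

Call:
carry_out(moves=[[[0, 0, 0.4, 0, 0, 0, -1], [0, 0, 0.7, 0, 0, 0, -1], [0, 0, 0.7, 0, 0, 0, -1], [0, 0, 0.7, 0, 0, 0, -1], [0, 0, 0.7, 0, 0, 0, -1], [0, 0, 0.5, 0, 0, 0, -1], [0, 0, 0.3, 0, 0, 0, -1], [0, 0, 0, 0, 0, 0, -1]]])

```text
time: 14.68
tool_pos: [0.5907, 0.2497, 0.0784]
tool_rot: [-0.0, 0.999, -0.032, 0.0]
contact_force: [0.9, 0.2, 2.0]
gripper_width: 0.178
```

```bash
cat > t.py <<'E'
from h import *
from plant import state
s=state(); y=yaw(s); print(s["time"],s["tool_pos"].round(4),"yaw",round(y,2),"turned",round(16.4-y,2),"F",s["contact_force"].round(1),"M",s["ft_torque"].round(3),"w",round(float(s["gripper_width"]),3),"q6",s["joint_pos"][5].round(2))
E
python3 t.py
```

```text
14.6833 [0.5907 0.2497 0.0784] yaw -3.63 turned 20.03 F [0.9 0.2 2. ] M [ 0.05   0.099 -0.068] w 0.178 q6 0.35
```

Call:
carry_out(moves=[[[0, 0, 0.5, 0, 0, 0, -1], [0, 0, 0.7, 0, 0, 0, -1], [0, 0, 0.7, 0, 0, 0, -1], [0, 0, 0.7, 0, 0, 0, -1], [0, 0, 0.7, 0, 0, 0, -1], [0, 0, 0.7, 0, 0, 0, -1], [0, 0, 0.5, 0, 0, 0, -1], [0, 0, 0.3, 0, 0, 0, -1]]])

```text
time: 15.35
tool_pos: [0.5904, 0.2498, 0.0784]
tool_rot: [-0.0, 0.971, -0.239, -0.0]
contact_force: [-0.7, 1.8, 2.3]
gripper_width: 0.178
```

```bash
python3 t.py; python3 knob.py w18 16.4
```

```text
15.35 [0.5904 0.2498 0.0784] yaw -27.66 turned 44.06 F [-0.7  1.8  2.3] M [0.072 0.224 0.093] w 0.178 q6 0.77
15.35 [-0.7  1.8  2.3] [0.072 0.224 0.093] 0.178 q [0.28 0.25 1.7  0.   1.2  0.77]
5281 (array([592.1, 249.6]), array([64.2, 16.5]), 62.63)
pose [0.5904 0.2498 0.0784] yaw -27.68 tilt deg tool [0.01 0.04 0.  ] d [0.0004 0.0002 0.0006] dyaw 44.08 n 1
[0, 0, np.float64(-8.815), np.float64(0.007), np.float64(-0.009), np.float64(-0.015)]
```

View pics/w18.png

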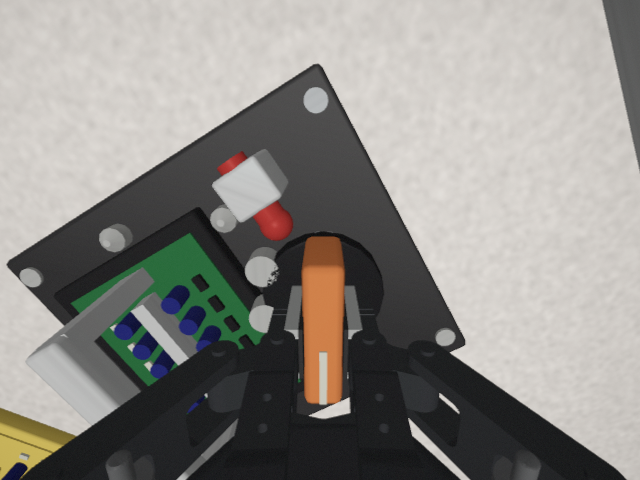

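Call:
carry_out(moves=[[[0, 0, 0.5, 0, 0, 0, -1], [0, 0, 0.6, 0, 0, 0, -1], [0, 0, 0.6, 0, 0, 0, -1], [0, 0, 0.6, 0, 0, 0, -1], [0, 0, 0.5, 0, 0, 0, -1], [0, 0, 0.2, 0, 0, 0, -1]]])

```text
time: 15.9
tool_pos: [0.5902, 0.2499, 0.0784]
tool_rot: [0.0, 0.932, -0.363, -0.001]
contact_force: [-3.3, -0.2, 5.2]
gripper_width: 0.177
```

```bash
python3 t.py
```

```text
15.9 [0.5902 0.2499 0.0784] yaw -42.55 turned 58.95 F [-3.3 -0.2  5.2] M [0.115 0.499 0.423] w 0.177 q6 1.03
```

Call:
carry_out(moves=[[[0, 0, 0.4, 0, 0, 0, -1], [0, 0, 0.4, 0, 0, 0, -1], [0, 0, 0.2, 0, 0, 0, -1]]])

```text
time: 16.15
tool_pos: [0.5901, 0.2499, 0.0783]
tool_rot: [0.0, 0.915, -0.403, -0.001]
contact_force: [-3.9, 1.0, 5.8]
gripper_width: 0.177
```

```bash
python3 t.py
```

```text
16.15 [0.5901 0.2499 0.0783] yaw -47.56 turned 63.96 F [-3.9  1.   5.8] M [0.238 0.616 0.407] w 0.177 q6 1.11
```

Call:
carry_out(moves=[[[0, 0, 0.4, 0, 0, 0, -1], [0, 0, 0.4, 0, 0, 0, -1], [0, 0, 0.2, 0, 0, 0, -1], [0, 0, 0, 0, 0, 0, -1]]])

```text
time: 16.48
tool_pos: [0.5901, 0.25, 0.0784]
tool_rot: [0.0, 0.897, -0.443, -0.001]
contact_force: [-3.6, 1.6, 5.2]
gripper_width: 0.176
```

```bash
python3 t.py
```

```text
16.4833 [0.5901 0.25   0.0784] yaw -52.56 turned 68.96 F [-3.6  1.6  5.2] M [0.309 0.687 0.14 ] w 0.176 q6 1.2
```

Call:
carry_out(moves=[[[0, 0, 0.4, 0, 0, 0, -1], [0, 0, 0.4, 0, 0, 0, -1], [0, 0, 0, 0, 0, 0, -1]]])

```text
time: 16.73
tool_pos: [0.5901, 0.25, 0.0784]
tool_rot: [0.0, 0.88, -0.474, -0.001]
contact_force: [-4.1, 1.0, 5.0]
gripper_width: 0.179
```

```bash
python3 t.py
```

```text
16.7333 [0.5901 0.25   0.0784] yaw -56.61 turned 73.01 F [-4.1  1.   5. ] M [0.243 0.695 0.041] w 0.179 q6 1.27
```

Call:
carry_out(moves=[[[0, 0, 0.4, 0, 0, 0, -1], [0, 0, 0.4, 0, 0, 0, -1], [0, 0, 0.2, 0, 0, 0, -1], [0, 0, 0, 0, 0, 0, -1]]])

```text
time: 17.07
tool_pos: [0.5901, 0.2501, 0.0784]
tool_rot: [0.0, 0.859, -0.512, -0.001]
contact_force: [-4.1, 1.8, 5.1]
gripper_width: 0.18
```

```bash
python3 t.py
```

```text
17.0667 [0.5901 0.2501 0.0784] yaw -61.61 turned 78.01 F [-4.1  1.8  5.1] M [ 0.303  0.652 -0.135] w 0.18 q6 1.36
```

Call:
carry_out(moves=[[[0, 0, 0.4, 0, 0, 0, -1], [0, 0, 0.4, 0, 0, 0, -1], [0, 0, 0.2, 0, 0, 0, -1], [0, 0, 0, 0, 0, 0, -1]]])

```text
time: 17.4
tool_pos: [0.5901, 0.2501, 0.0784]
tool_rot: [-0.0, 0.836, -0.549, -0.001]
contact_force: [-3.7, 1.6, 5.4]
gripper_width: 0.179
```

```bash
python3 t.py; python3 knob.py w19 0
```

```text
17.4 [0.5901 0.2501 0.0784] yaw -66.64 turned 83.04 F [-3.7  1.6  5.4] M [ 0.355  0.675 -0.243] w 0.179 q6 1.45
17.4 [-3.7  1.6  5.4] [ 0.355  0.675 -0.243] 0.179 q [0.28 0.25 1.7  0.   1.2  1.45]
5321 (array([591.9, 249.1]), array([65., 17.]), 23.81)
pose [0.5901 0.2501 0.0784] yaw -66.61 tilt deg tool [ 0.05  0.1  -0.  ] d [ 0.0007 -0.0001  0.0006] dyaw 66.61 n 1
[0, 0, np.float64(-13.323), np.float64(0.01), np.float64(-0.015), np.float64(-0.015)]
```

View pics/w19.png

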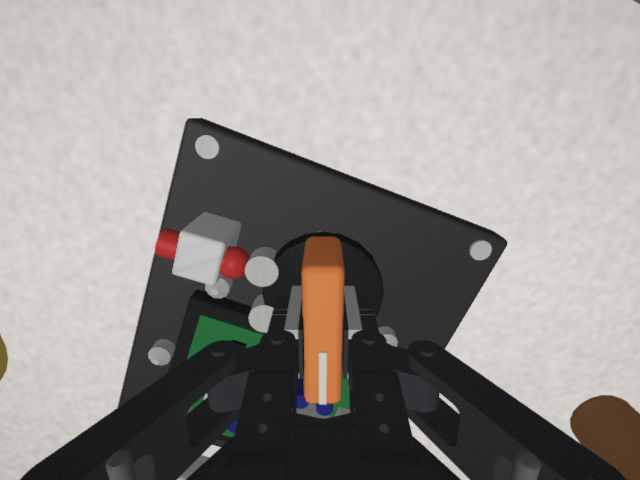

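Call:
carry_out(moves=[[[0, 0, 0.4, 0, 0, 0, -1], [0, 0, 0.4, 0, 0, 0, -1], [0, 0, 0.2, 0, 0, 0, -1], [0, 0, 0, 0, 0, 0, -1]]])

```text
time: 17.78
tool_pos: [0.5901, 0.2502, 0.0784]
tool_rot: [-0.0, 0.811, -0.585, -0.001]
contact_force: [-4.5, 1.3, 5.5]
gripper_width: 0.174
```

```bash
python3 t.py
```

```text
17.7833 [0.5901 0.2502 0.0784] yaw -71.66 turned 88.06 F [-4.5  1.3  5.5] M [ 0.385  0.707 -0.38 ] w 0.174 q6 1.53
```

Call:
carry_out(moves=[[[0, 0, 0.4, 0, 0, 0, -1], [0, 0, 0.2, 0, 0, 0, -1], [0, 0, 0.2, 0, 0, 0, -1], [0, 0, 0, 0, 0, 0, -1]]])

```text
time: 18.12
tool_pos: [0.59, 0.2503, 0.0784]
tool_rot: [-0.0, 0.79, -0.613, -0.001]
contact_force: [-4.1, 2.4, 5.1]
gripper_width: 0.173
```

```bash
python3 t.py
```

```text
18.1167 [0.59   0.2503 0.0784] yaw -75.66 turned 92.06 F [-4.1  2.4  5.1] M [ 0.437  0.728 -0.398] w 0.173 q6 1.6
```

Call:
carry_out(moves=[[[0, 0, 0.3, 0, 0, 0, -1], [0, 0, 0.2, 0, 0, 0, -1], [0, 0, 0, 0, 0, 0, -1]]])

```text
time: 18.37
tool_pos: [0.5901, 0.2504, 0.0784]
tool_rot: [-0.0, 0.776, -0.63, -0.001]
contact_force: [-3.9, 2.6, 4.9]
gripper_width: 0.178
```

```bash
python3 t.py
```

```text
18.3667 [0.5901 0.2504 0.0784] yaw -78.17 turned 94.57 F [-3.9  2.6  4.9] M [ 0.421  0.679 -0.37 ] w 0.178 q6 1.65
```

Call:
carry_out(moves=[[[0, 0, 0, 0, 0, 0, 0.3], [0, 0, 0, 0, 0, 0, 0.3], [0, 0, 0, 0, 0, 0, 0.3], [0, 0, 0, 0, 0, 0, 0.3], [0, 0, 0, 0, 0, 0, 0.3], [0, 0, 0, 0, 0, 0, 0.3]]])

```text
time: 18.87
tool_pos: [0.5907, 0.2495, 0.0779]
tool_rot: [0.0, 0.777, -0.63, 0.0]
contact_force: [-0.7, 0.4, -0.4]
gripper_width: 0.652
```

```bash
python3 t.py; python3 knob.py w20 0
```

```text
18.8667 [0.5907 0.2495 0.0779] yaw -78.11 turned 94.51 F [-0.7  0.4 -0.4] M [-0.012  0.004  0.011] w 0.652 q6 1.65
18.8667 [-0.7  0.4 -0.4] [-0.012  0.004  0.011] 0.652 q [ 0.28  0.25  1.7  -0.    1.2   1.65]
5321 (array([591.9, 249.2]), array([64.9, 16.1]), 7.97)
pose [0.5907 0.2495 0.078 ] yaw -78.1 tilt deg tool [-0.   -0.01  0.  ] d [0.0001 0.0005 0.001 ] dyaw 78.1 n 1
[0, 0, np.float64(-15.62), np.float64(-0.011), np.float64(-0.005), np.float64(-0.025)]
```

View pics/w20.png

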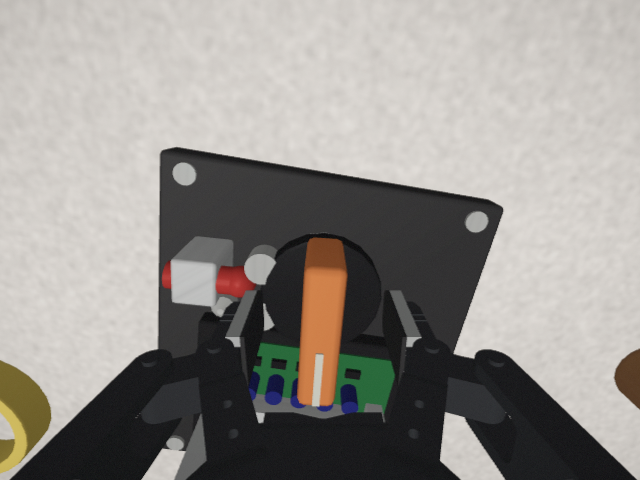

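Call:
carry_out(moves=[[[0, 0, 0, 0, 0, -0.2, 0.3], [0, 0, 0, 0, 0, -0.5, 0.3], [0, 0, 0, 0, 0, -0.8, 0.3], [0, 0, 0, 0, 0, -0.9, 0.3], [0, 0, 0, 0, 0, -0.9, 0.5], [0, 0, 0, 0, 0, -0.5, 1], [0, 0, 0, 0, 0, -0.2, 1], [0, 0, 0, 0, 0, 0, 1]]])

```text
time: 19.58
tool_pos: [0.592, 0.25, 0.2418]
tool_rot: [-0.002, 0.777, -0.63, 0.002]
contact_force: [-0.2, -0.2, -1.1]
gripper_width: 1.003
```

Call:
carry_out(moves=[[[0, 0, 0, 0, 0, 0, 1], [0, 0, 0, 0, 0, 0, 1], [0, 0, 0, 0, 0, 0, 1], [0, 0, 0, 0, 0, 0, 1]]])

```text
time: 19.92
tool_pos: [0.5897, 0.2493, 0.2356]
tool_rot: [0.002, 0.777, -0.63, -0.001]
contact_force: [1.0, 0.4, -0.3]
gripper_width: 1.001
```

```bash
python3 knob.py w21 0; python3 - <<'E'
from h import *
from plant import grab_frame
g=dict(np.load("w21.npz")); W=cloud(g,g["T"])
m=(np.hypot(W[...,0]-.5013,W[...,1]-.2464)<.07)&(W[...,2]>.093)&(W[...,2]<.11); P=W[m]; print("handle",rect(P[:,:2]),np.median(P[:,2]))
f=grab_frame("side"); a=f["frame"][140:270,190:350,::-1]; cv2.imwrite("pics/s21.png",cv2.convertScaleAbs(cv2.resize(a,None,fx=4.5,fy=4.5),alpha=1.6))
f=grab_frame("top"); a=f["frame"][120:290,140:345,::-1]; cv2.imwrite("pics/t21.png",cv2.convertScaleAbs(cv2.resize(a,None,fx=3.5,fy=3.5),alpha=1.6))
W=cloud(f)
for c,z0,z1,n in [((.549,.003),.08,.12,"bottle"),((.664,.002),.03,.07,"tub")]:
    m=(np.hypot(W[...,0]-c[0],W[...,1]-c[1])<.06)&(W[...,2]>z0)&(W[...,2]<z1); print(n,rect(W[m][:,:2]))
E
```

```text
19.9167 [ 1.   0.4 -0.3] [-0.009 -0.01   0.021] 1.001 q [ 0.28  0.1   1.59 -0.    1.46  1.65]
1309 (array([591.9, 249.5]), array([63.7, 16. ]), 7.9)
pose [0.5899 0.2494 0.2361] yaw -78.1 tilt deg tool [ 0.18 -0.02 -0.  ] d [ 0.0009  0.0006 -0.1571] dyaw 78.1 n 1
[0, 0, np.float64(-15.621), np.float64(-0.011), np.float64(-0.024), np.float64(3.927)]
handle (array([531.4, 247.6]), array([ 75.3, 106. ]), 2.34) 0.09914140708669417
bottle (array([549.6,   3.5]), array([40.7, 40. ]), 1.46)
tub (array([660.7,   1.9]), array([69.1, 70.4]), 45.35)
```

View pics/w21.png

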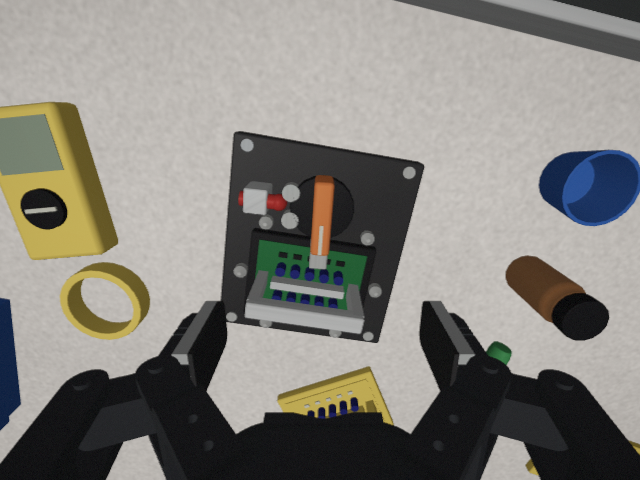

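View pics/s21.png

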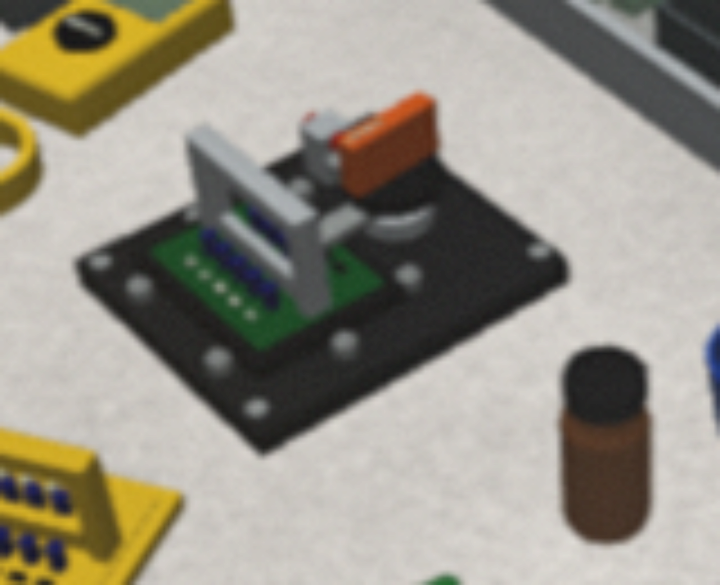

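View pics/t21.png

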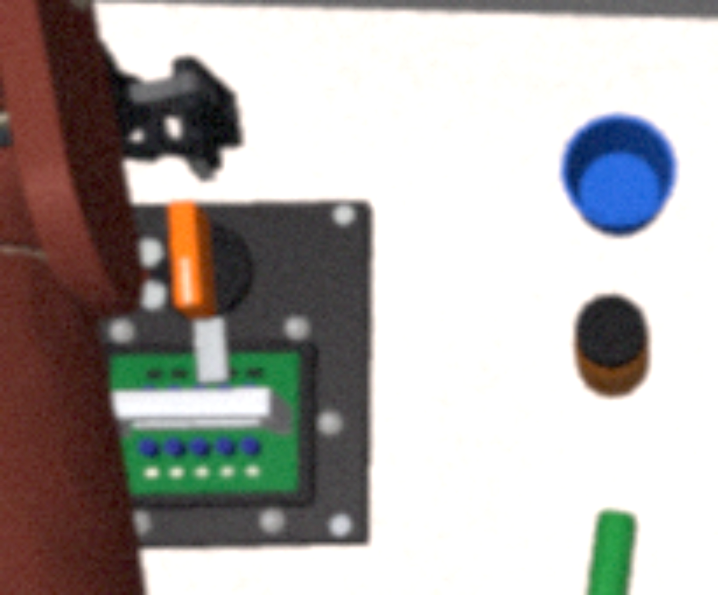

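```bash
python3 -c "
from plant import ticket; print(ticket.job_done())"
```

```text
the job is handed in; nothing more can be done
None
```

The carrier is in the nest and let go, the knob is past its detent, and the job is handed in at about 20 s of the 72 s allowed.

- **Carrier:** I gripped it by the handle, lowered it between the guide pins with only a light touch at contact, and released it. The handle top then measured 99 mm above the table, as it should when fully down, and again 99 mm after the knob was turned. After the release it measured within 0.5 mm of the nest centre.
- **Knob:** I turned it clockwise in a single grip, so no regrasp was needed. The resisting torque peaked near 0.42 N m and changed sign at about 75°. I let go at 94.5° and it moved on by itself to about 98.4° (1.72 rad).
- **Lock:** The last pictures show the detent pin between the two lobes and the finger over the carrier, about 6° off the nest's centre. The knob angle was the same after release and after the arm had withdrawn (7.97° and 7.90°).
- **Bystanders:** The jar and the cup are within 0.5 mm of where they started, and the gripper is clear of everything.
- **Checks that disagreed:**
  - The top and wrist cameras differed by about 2 mm on the nest, so I used the wrist camera.
  - The arm wandered about 1 mm after moves, so I corrected the position before lowering.
  - After the knob was turned I rechecked only the handle's height; its horizontal fit failed because the knob bar got into the measurement.

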